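Stow the ice screws in the lockable gear canister

ROBOT

A 7-joint arm with a two-finger parallel gripper is mounted at the origin on the work surface. World frame = base frame: x ahead of the robot, y to its left, z up, the work surface at z = 0. Lengths are in m, angles in rad, forces in N, time in s.
With the tool pointing down it reaches from about 0.425 to 0.925 m from the base axis. Payload 6.8 kg.
Tool frame: the origin (TCP) lies between the finger pads; the fingertips stand 8 mm ahead of it and the grasp point (between the pads) lies 11 mm behind it; z points along the fingers, y is the line along which they close (so a half turn about z gives the same grasp; the last joint's range is limited). The gripper opens to 88 mm and grips with 3 to 60 N. Pads are 20 mm wide; open, the fingers measure 115 mm over their backs; the gripper's body (75 mm by 178 mm) begins 61 mm behind the grasp point.
Start: joints at [1.116, 0.477, 0.022, 1.555, -0.011, 1.109, -0.083], TCP at [0.229, -0.635, 0.231] pointing down, gripper open.
Joint ranges: [-2.96, 2.96], [-0.34, 2.1], [-1.41, 1.46], [0.24, 2.44], [-1.37, 4.51], [0.17, 1.92], [-2.96, 2.96]. Speed limits (rad/s): [2.39, 2.39, 3.14, 3.14, 3.14, 3.14, 3.14].

INTERFACE

Orientations are given as a 3x3 rotation matrix whose columns are the frame's x, y, z axes.
In Python, from bench import bot gives the robot as it stands.
- The arm moves only by the tool play_rows, never from a script. Its argument "increments" is a list of rows, each a list of 7 numbers: the shift along the tool's x, y, z each as a share of 0.025 m, from -1 to 1, then the turn, a rotation vector about the tool's x, y, z each as a share of 360 degrees, from -1 to 1, then the gripper's target within -1 to 1 (fully open at 1, half-way at 0, shut at -1). A call has 1 to 8 rows; each row shifts and turns the commanded pose from where the row before left it, along the tool's axes as they then stand; what a row does not reach is not made up. A row lasts 1/12 s, in which the tool goes at most 41.7 mm and 7.16 degrees, less where a joint would pass 70% of its speed; a pose out of reach is approached as far as the arm can. A call with a number of a shift or a turn outside -1 to 1 is refused whole. A call with a gripper value outside its range is refused whole. The fingers move at their own pace and stop on an object; "squeeze" is the grip in N (left out, the last holds). Time passes only in rows, so rows that do not move let the fingers close. It gives the time, the measured TCP pose, the force, the opening and the grip force at its end, in the units of the state.
- bot.get_state(): the state, without advancing time (a new reading comes with each control period).
- bot.grab_frame(name): name is "side" or "top"; returns a dict with "color" (480x640x3 uint8, red, green, blue), "mtx" (3x3 intrinsics, pixels), "extrinsics" (4x4, takes a point from camera to world coordinates). Camera axes: x right, y up, looking along -z (the intrinsics and any distortion apply to the point x, -y, -z); pixel columns grow to the right and rows downward; lengths in m; the calibration is good to about 2 mm. A picture is of the moment at which its call begins. There is no depth.
- bot.sign_off(): hands the job in; it is judged then, once.
Trained networks look in the newest picture that a camera, given by its name, has taken for a name from the list of things; names that differ only in an ending like _2 or _b are one class to them, and where a whole thing is asked for, a point or a joint stands for the part that bears it (a point fixed in the world has none). Each returns a list of dicts, best first, with "confidence" (0 to 1); they miss things now and then, are a little off and sometimes report something else, mostly with a low value. They report only what shows in the picture. A call takes as long as a camera call. They do not tell look-alikes from the thing itself.
- bot.search_frame(camera, thing): "centre" ([column, row] in pixels, amid what is visible of it).
- bot.cut_out(camera, thing): "mask" (480x640 bool, what is visible of it) and "centre" ([column, row] in pixels, amid what is visible of it).
The state is a dict: "clock": time; "q": joint angles; "qvel": joint speeds; "joint_torque": joint torques, N m; "tcp_pos": TCP position; "ee_rot": TCP orientation; "contact_force": force on the tool from outside, world axes, zero at the start; "ft_torque": the same for the moment, N m; "opening": opening from 0.0 (shut) to 1.0 (fully open); "finger_force": force on a finger pad.
Only numpy, scipy, OpenCV 4.12 (cv2) and the standard library are available. Lean on these libraries where they do the work, as an engineer would, in place of code of your own. Each camera call takes 0.05 s, during which the arm holds its last target. There are 200 camera calls.

TASK

Stow the loose ice screws in the lockable gear canister: take the key from its wooden holder, push it fully home in the canister's lock and turn it to draw the bolt, then turn the collar by its lever to the open stop and take the lid off. Put every ice screw that lies on the shelf into the canister, set the lid flat back on the mouth, turn the collar back to its locked mark and turn the key back so that the bolt is shot. Put the key back upright in its holder, and leave the headlamp, carabiners and trowel alone.

Things in the scene. Friction and masses are not known exactly. Their poses are not given: they have to be found in the camera images.
- canister: White gear canister fixed to the shelf, outer diameter 160 mm, mouth inner diameter 150 mm, rim 100 mm and inner floor 6 mm above the shelf. Origin: centre of underside, z up. On its +y side the lock turret (46 x 46 mm, lock axis 135 mm from the canister's axis, top 125 mm up). Round the rim a grey collar, outer radius 103 mm (its strike rim 110), top 115 mm up.
- mouth (a point): centre of the canister's mouth on the rim's plane (100 mm up), the lid's seat; axes those of the canister
- collar (a joint): turn (rad) of the captive collar about the canister's axis: 0 = locked mark (broad black tick), end stop; grows counter-clockwise from above to 1.047 = open (thin tick), end stop. 0.25 N m friction, stays where left. Shot, the bolt holds it at 0 (0.04 play). Its three lugs (50 mm wide, 83-99 mm from the axis, undersides 109 mm up) lie over the lid's ears at 0, between them when open.
- lever (a point): middle of the top edge of the collar's upright lever, the part to pinch: a fin 12 mm thick along the turning direction, 28 mm long radially (101-129 mm from the axis), top 142 mm up, free for its upper 26 mm. At collar = 0 it lies 150 degrees counter-clockwise from the canister's +x. Site axes: the canister's, turned by the collar's angle.
- plug (a joint): turn (rad) of the lock's brass plug about its vertical axis: 0 = bolt shot, end stop; grows counter-clockwise from above to 1.571 = bolt drawn, end stop; the collar is free above about 1.4. About 0.05 N m to turn, by the key only; it stays where left. Unless the collar is at its locked mark the bolt meets the collar's rim and the plug cannot go back to 0.
- keyway (a point): mouth of the keyway, centre of the plug's top face, 125 mm up. x = along the slot (the canister's x at plug = 0), z up; turns with the plug. Slot 10.6 x 5.1 mm, 33 mm deep, 1.5 mm chamfers. The key has about 0.18 rad of turning play in it, so turn it that much farther than the plug is to go.
- key: the key. Origin: underside of its black head, on the centre line. Head 28 mm along x, 9 mm thick along y, z = 0 to 32 mm (grip across the 9 mm); steel blade 9 mm along x, 3.5 mm along y, 30 mm straight down (last 4 mm only 6 mm wide). Home in the lock, the head rests on the plug's face. Starts upright in the holder; goes in either way round. 35 g.
- holder: fixed wooden key block 60 (x) x 50 (y) x 45 mm tall. Origin: centre of its underside.
- slot (a point): centre of the holder's slot on its top face, 45 mm up; slot 15 mm along x, 7.5 mm along y, 38 mm deep, 2 mm chamfers; axes those of the holder. The key stands in it with its x along the slot, the underside of its head on the top face.
- lid: white lid, disc 158 mm across, 8 mm thick, three ears to 91 mm from the centre (44 mm wide, at 30, 150, 270 degrees from +x), spigot 9 mm deep below (142 mm, tapering to 134), bar handle 60 mm along x, 14 mm along y, z = 8 to 36 mm. Origin: centre of the disc's underside; seated it lies at point mouth with the canister's yaw (20 degrees off does no harm). On the shelf 9 mm up. 0.22 kg.
- screw0: a stubby steel ice screw lying on the shelf (None if absent in this run). Tube 17 mm in diameter, 100 mm long along x, origin in the middle of the tube on its axis (8.5 mm above the shelf), hanger plate 4 mm thick and head at the -x end (down to x = -58 mm), hanger eye reaching 26 mm to +y. 0.12 kg. Grip across the tube.
- screw1: a stubby steel ice screw lying on the shelf (None if absent in this run). Tube 17 mm in diameter, 100 mm long along x, origin in the middle of the tube on its axis (8.5 mm above the shelf), hanger plate 4 mm thick and head at the -x end (down to x = -58 mm), hanger eye reaching 26 mm to +y. 0.12 kg. Grip across the tube.
- screw2: a stubby steel ice screw lying on the shelf (None if absent in this run). Tube 17 mm in diameter, 100 mm long along x, origin in the middle of the tube on its axis (8.5 mm above the shelf), hanger plate 4 mm thick and head at the -x end (down to x = -58 mm), hanger eye reaching 26 mm to +y. 0.12 kg. Grip across the tube.
- headlamp: teal headlamp 62 x 45 x 42 mm, bystander; leave alone
- carabiners: two gold carabiners lying crossed, about 110 mm across, 22 mm high, bystander; leave alone
- trowel: orange plastic trowel 280 mm long, 24 mm high, bystander; leave alone
Not all that is in view belongs to the job. Of the things that look like the lid, the larger one is meant.

How it is judged:
By the outcome, as a careful person would: the job done as asked, in the order asked, and still so for the second after the job is handed in, with the robot touching nothing.
Of screw0, screw1, screw2 only 1 to 3 are there at a start; the rules pass over those that are not, and their reading is None.
At some moment in a run one of screw0, screw1, screw2 may be knocked a few centimetres aside while the robot is not near it.
It also fails if it takes over 210 s, if anything falls off the work surface, if the arm or the gripper's body presses on something with over 40 N, if the wrist force passes 120 N, or if a joint passes its speed limit or range.

## Working session

There is one attempt and no reset: what is moved stays moved. The work goes in short steps, Python scripts to look and compute and a tool call to move; the robot and the scene stay as the last step left them, time stands still between calls to the robot, and variables do not carry over. Pictures are saved under pics/ and viewed, at most 14 in all, crops included, and the job is handed in when it is done.

Besides the shell and the picture viewer there is one more tool, called after ">>>" as name(argument=value, ...), one argument or row to a line, values as JSON. play_rows: Moves the arm, as the interface text tells. Its arguments: {"type":"object","properties":{"increments":{"type":"array","items":{"type":"array","items":{"type":"number"}}},"squeeze":{"type":"number"}},"required":["increments"]}

```bash
ls; mkdir -p pics; python3 - <<'E'
from bench import bot
import cv2,numpy as np
for c in("top","side"):
    f=bot.grab_frame(c); cv2.imwrite(f"pics/{c}0.png",f["color"][:,:,::-1]); print(c,f["mtx"].tolist(),np.round(f["extrinsics"],3).tolist(),[k for k in f])
s=bot.get_state(); print(s)
for c in("top","side"):
  for t in["canister","key","holder","lid","screw0","lever","headlamp","carabiners","trowel"]:
    print(c,t,[(np.round(d["centre"]).tolist(),round(d["confidence"],2)) for d in bot.search_frame(c,t)])
E
```

```text
pics
top [[453.0003816173631, 0.0, 322.84473651867125], [0.0, 453.0003816173631, 237.46149587263832], [0.0, 0.0, 1.0]] [[-0.0, 0.999, -0.038, 0.551], [-1.0, 0.001, 0.024, -0.048], [0.024, 0.038, 0.999, 1.063], [0.0, 0.0, 0.0, 1.0]] ['color', 'mtx', 'extrinsics']
side [[450.0117822492462, 0.0, 322.9391115754006], [0.0, 450.0117822492462, 230.3378586061543], [0.0, 0.0, 1.0]] [[-0.695, 0.371, -0.617, -0.097], [-0.719, -0.359, 0.594, 0.595], [-0.001, 0.856, 0.516, 0.668], [0.0, 0.0, 0.0, 1.0]] ['color', 'mtx', 'extrinsics']
{'clock': 0.1, 'q': array([ 1.11596401,  0.47770627,  0.02236981,  1.55633449, -0.01147441,
        1.10930439, -0.08306586]), 'qvel': array([ 0.00033995, -0.00235015,  0.00013164,  0.00070434,  0.0008467 ,
        0.00171402, -0.00048984]), 'joint_torque': array([ 5.02228053e-03, -5.84089065e+01,  1.54027339e+00, -2.73309267e+01,
       -5.41705429e-02,  1.31091831e-02,  8.51032013e-06]), 'tcp_pos': array([ 0.22917139, -0.63434668,  0.22979461]), 'ee_rot': array([[ 9.40473973e-01,  3.39865012e-01, -6.93090457e-04],
       [ 3.39865685e-01, -9.40472838e-01,  1.4687124
[... 301 characters left out ...]
0, 314.0], 0.51)]
top holder [([155.0, 309.0], 0.94)]
top lid [([292.0, 230.0], 0.9), ([358.0, 325.0], 0.82)]
top screw0 [([474.0, 301.0], 0.87)]
top lever [([262.0, 255.0], 0.84)]
top headlamp [([287.0, 160.0], 0.66)]
top carabiners [([356.0, 165.0], 0.92), ([285.0, 161.0], 0.28)]
top trowel [([167.0, 178.0], 0.56)]
side canister [([284.0, 263.0], 0.73)]
side key [([236.0, 353.0], 0.77)]
side holder [([239.0, 371.0], 0.92)]
side lid [([302.0, 232.0], 0.94), ([407.0, 281.0], 0.79)]
side screw0 [([450.0, 226.0], 0.59)]
side lever [([299.0, 250.0], 0.84)]
side headlamp [([237.0, 372.0], 0.44)]
side carabiners [([307.0, 212.0], 0.65), ([283.0, 264.0], 0.27)]
side trowel [([167.0, 292.0], 0.72)]
```

View pics/top0.png

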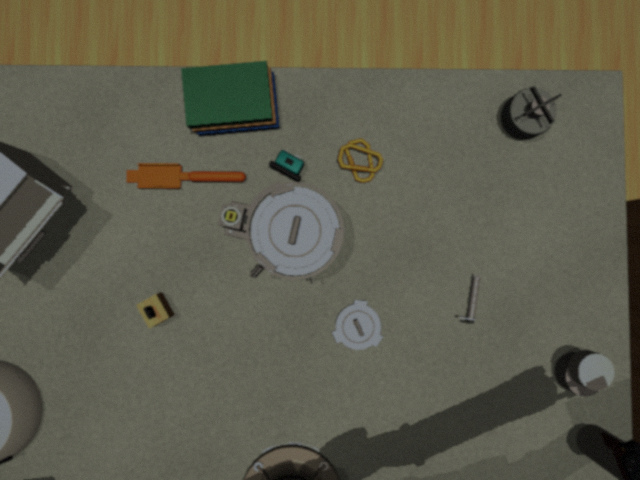

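View pics/side0.png

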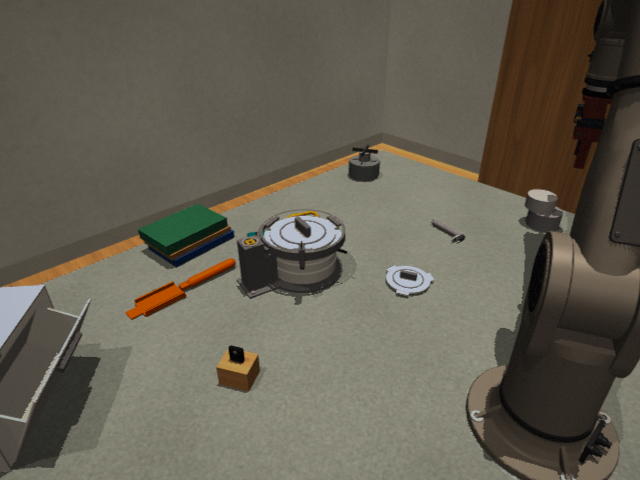

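```bash
cat > h.py <<'E'
from bench import bot
import cv2,numpy as np
np.set_printoptions(precision=4,suppress=True)
F={}
def cam(c):
    if c not in F: F[c]=bot.grab_frame(c)
    return F[c]
def px2w(c,uv,z):
    f=cam(c);K=f["mtx"];E=f["extrinsics"]
    uv=np.atleast_2d(uv).astype(float)
    d=np.c_[(uv[:,0]-K[0,2])/K[0,0],-(uv[:,1]-K[1,2])/K[1,1],-np.ones(len(uv))]@E[:3,:3].T
    o=E[:3,3]
    return o+d*((z-o[2])/d[:,2])[:,None]
def w2px(c,P):
    f=cam(c);K=f["mtx"];E=f["extrinsics"]
    p=(np.atleast_2d(P)-E[:3,3])@E[:3,:3]
    return np.c_[K[0,0]*p[:,0]/-p[:,2]+K[0,2],-K[1,1]*p[:,1]/-p[:,2]+K[1,2]]
def crop(c,u0,v0,u1,v1,s):
    im=cam(c)["color"][v0:v1,u0:u1,::-1]
    return cv2.resize(im,None,fx=s,fy=s,interpolation=cv2.INTER_CUBIC)
def stack(*ims):
    w=max(i.shape[1] for i in ims);return np.vstack([cv2.copyMakeBorder(i,0,4,0,w-i.shape[1],cv2.BORDER_CONSTANT) for i in ims])
def hst(*ims):
    w=max(i.shape[0] for i in ims);return np.hstack([cv2.copyMakeBorder(i,0,w-i.shape[0],0,4,cv2.BORDER_CONSTANT) for i in ims])
def masks(c,t): return bot.cut_out(c,t)
E
python3 - <<'E'
from h import *
a=crop("top",210,175,350,290,4)
b=crop("top",130,285,182,335,4); c=crop("side",205,335,270,395,4); d=crop("top",450,265,490,330,4)
e=crop("side",230,200,355,300,4)
cv2.imwrite("pics/c1.png",hst(a,stack(b,c)))
for cm in("top","side"):
  for t in["holder","key","lid","canister","screw0","screw1","keyway"]:
    for m in masks(cm,t):
      k=m["mask"].astype(np.uint8); cs,_=cv2.findContours(k,0,2); q=max(cs,key=cv2.contourArea); r=cv2.minAreaRect(q)
      print(cm,t,round(m["confidence"],2),k.sum(),np.round(m["centre"],1),r)
cv2.imwrite("pics/c2.png",hst(d,e))
E
```

```text
top holder 0.97 743 [155.3 311. ] ((155.00001525878906, 309.5000305175781), (28.621667861938477, 29.96331024169922), 63.43495178222656)
top lid 0.9 1849 [359.9 325.7] ((357.262451171875, 328.9886474609375), (48.90330505371094, 49.239646911621094), 47.72631072998047)
top lid 0.64 111 [150. 311.] ((149.10000610351562, 311.70001220703125), (12.969194412231445, 9.391485214233398), 63.43495178222656)
top lid 0.62 4531 [293.6 230. ] ((293.1803283691406, 231.48362731933594), (75.15765380859375, 75.79784393310547), 39.80556869506836)
top canister 0.74 4007 [258.4 219.5] ((284.8780517578125, 232.74652099609375), (100.95930480957031, 116.32123565673828), 67.67134094238281)
top screw0 0.81 421 [474.6 302.3] ((468.39910888671875, 298.5079345703125), (16.48175621032715, 48.968685150146484), 6.842773914337158)
top screw1 0.81 421 [474.6 302.3] ((468.39910888671875, 298.5079345703125), (16.48175621032715, 48.968685150146484), 6.842773914337158)
top keyway 0.44 122 [231.6 219.7] ((231.0, 216.5), (11.0, 12.0), 90.0)
side holder 0.76 1284 [238.6 373. ] ((237.39639282226562, 368.8938293457031), (42.856
[... 437 characters left out ...]
14941406, 281.1725769042969), (49.55665588378906, 30.39918327331543), 3.814074993133545)
side lid 0.6 1912 [304.5 231.5] ((302.0, 233.0), (34.0, 72.0), 90.0)
side lid 0.35 1238 [298.3 251.3] ((298.5276794433594, 242.9751434326172), (87.69384765625, 46.574806213378906), 11.142889976501465)
side canister 0.88 5177 [282.4 264.6] ((290.0, 256.0), (82.0, 106.0), 90.0)
side screw0 0.81 232 [449.3 228.1] ((446.5702819824219, 231.77490234375), (34.8848876953125, 10.376884460449219), 27.64597511291504)
side screw1 0.81 232 [449.3 228.1] ((446.5702819824219, 231.77490234375), (34.8848876953125, 10.376884460449219), 27.64597511291504)
side keyway 0.59 45 [245.4 243.9] ((249.5, 241.5), (5.0, 9.0), 90.0)
```

View pics/c1.png

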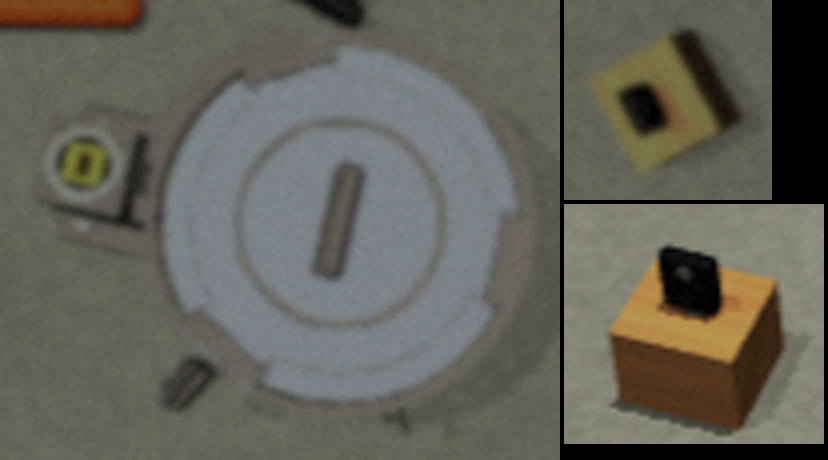

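View pics/c2.png

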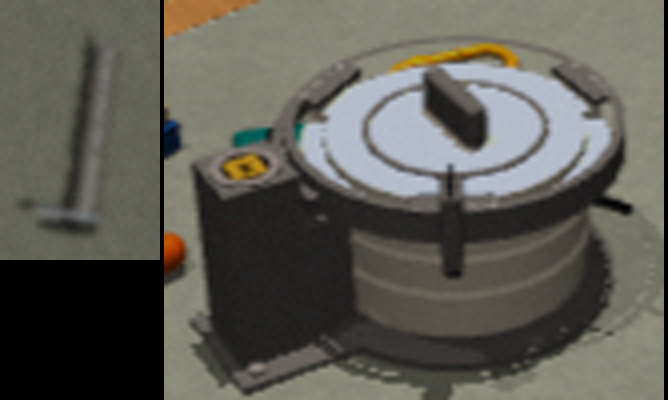

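```bash
cat > fit.py <<'E'
from h import *
from scipy.optimize import minimize
def box(lx,ly,z0,z1,x0=0,y0=0):
    return np.array([[x0+sx*lx/2,y0+sy*ly/2,z] for sx in(-1,1) for sy in(-1,1) for z in(z0,z1)])
def place(P,p,yaw):
    c,s=np.cos(yaw),np.sin(yaw);return np.c_[p[0]+c*P[:,0]-s*P[:,1],p[1]+s*P[:,0]+c*P[:,1],P[:,2]]
def hull(c,W):
    S=8;m=np.zeros((480*S//2,640*S//2),np.uint8)
    S=4
    h=cv2.convexHull(np.round((w2px(c,W)+.5)*S*16).astype(np.int32).reshape(-1,1,2))
    m=np.zeros((480*S,640*S),np.uint8);cv2.fillConvexPoly(m,h,1,shift=4)
    return cv2.resize(m.astype(np.float32),(640,480),interpolation=cv2.INTER_AREA)
def fitbox(P,ms,x0):
    def cost(v):
        t=0
        for c,k in ms:
            r=hull(c,place(P,v[:2],v[2]));t-=np.minimum(r,k).sum()/np.maximum(r,k).sum()
        return t/len(ms)
    best=None
    for dy in(-.15,0,.15):
        r=minimize(cost,[x0[0],x0[1],x0[2]+dy],method="Nelder-Mead",options=dict(initial_simplex=np.array([x0[0],x0[1],x0[2]+dy])+np.array([[0,0,0],[.006,0,0],[0,.006,0],[0,0,.2]]),xatol=1e-4,fatol=1e-4,maxiter=120))
        if best is None or r.fun<best.fun:best=r
    return best.x,best.fun
E
python3 - <<'E'
from fit import *
kw=px2w("top",[[230.6,215.4]],.125)[0]; kws=px2w("side",[[230+(244-164+.5)/4-.5,200+(168+.5)/4-.5]],.125)[0]
print("keyway",kw,kws)
# inner ring ellipse
print("lid c",px2w("top",[[294.6,230.1]],.108), px2w("side",[[230+(455-164)/4,200+122/4]],.108))
hd=px2w("top",[[210+349/4,175+168/4],[210+328/4,175+273/4]],.136);print("handle",hd.mean(0),np.arctan2(*(hd[0]-hd[1])[1::-1]))
print("lever top",px2w("top",[[210+189/4,175+384/4]],.13))
print("key px",px2w("top",[[149.4,311.5]],.077))
hm=masks("top","holder")[0]["mask"].astype(np.float32)
hs=[m for m in masks("side","holder") if m["mask"].sum()<2500][0]["mask"].astype(np.float32)
x0=px2w("top",[[152,311]],.045)[0]
H=box(.06,.05,0,.045)
# side holder mask incl key? test each and both
for y in(0.45,-0.45,1.1):
  print("top",y,fitbox(H,[("top",hm)],[x0[0],x0[1],y]))
  print("both",y,fitbox(H,[("top",hm),("side",hs)],[x0[0],x0[1],y]))
s=masks("top","screw0")[0]["mask"].astype(np.float32);ss=masks("side","screw0")[0]["mask"].astype(np.float32)
print("screw px",px2w("top",[[475,277],[468,320],[460,318]],.0085))
E
```

```text
keyway [0.6327 0.12   0.125 ] [0.6307 0.1223 0.125 ]
lid c [[ 0.6033 -0.0114  0.108 ]] [[ 0.6051 -0.0142  0.108 ]]
handle [ 0.6018 -0.0126  0.136 ] -0.19492839102615062
lever top [[0.5181 0.064  0.13  ]]
key px [[0.4298 0.3005 0.077 ]]
top 0.45 (array([0.4266, 0.3066, 0.4771]), np.float64(-0.7481729388237))
both 0.45 (array([0.4272, 0.308 , 0.4757]), np.float64(-0.7816236615180969))
top -0.45 (array([0.4268, 0.3067, 0.4785]), np.float64(-0.7476230263710022))
both -0.45 (array([0.427 , 0.308 , 0.4785]), np.float64(-0.7813385725021362))
top 1.1 (array([0.4272, 0.3063, 0.4745]), np.float64(-0.747429370880127))
both 1.1 (array([0.4272, 0.3079, 0.464 ]), np.float64(-0.7809934616088867))
screw px [[ 0.4992 -0.4296  0.0085]
 [ 0.3993 -0.4118  0.0085]
 [ 0.404  -0.393   0.0085]]
```

```bash
python3 - <<'E'
from fit import *
im=cam("top")["color"].astype(int); sd=cam("side")["color"].astype(int)
def reg(im,cond,u0,v0,u1,v1):
    m=np.zeros((480,640),np.float32);m[v0:v1,u0:u1]=cond[v0:v1,u0:u1];return m
def biggest(m):
    n,l,s,_=cv2.connectedComponentsWithStats(m.astype(np.uint8));i=1+s[1:,4].argmax();return (l==i).astype(np.float32)
kt=biggest(reg(im,im.sum(2)<150,141,300,160,320)); ks=biggest(reg(sd,sd.sum(2)<130,225,343,250,366))
print(kt.sum(),ks.sum())
K=box(.028,.009,.045,.077)
for y in(.48,.2,.8): print(fitbox(K,[("top",kt)],[.43,.302,y]),fitbox(K,[("side",ks)],[.43,.302,y]),fitbox(K,[("top",kt),("side",ks)],[.43,.302,y]))
hs=reg(sd,(sd[...,0]-sd[...,2]>35)|(sd.sum(2)<130),215,343,262,396);hs=biggest(hs)
# add key box to the hull mask: restrict to holder by removing key pixels above
H=box(.06,.05,0,.045)
def sat(v):
    return v
ht=cv2.morphologyEx(biggest(reg(im,(im[...,0]-im[...,2]>25)|(im.sum(2)<150),135,290,180,330)),cv2.MORPH_CLOSE,np.ones((3,3)))
print(ht.sum(),hs.sum(),fitbox(H,[("top",ht)],[.427,.307,.48]),fitbox(H,[("side",hs)],[.427,.307,.48]))
cv2.imwrite("pics/m.png",np.hstack([ht,hs])*255)
E
```

```text
101.0 207.0
(array([0.4275, 0.3061, 0.4367]), np.float64(-0.7631205916404724)) (array([0.427 , 0.3073, 0.2095]), np.float64(-0.7981809377670288)) (array([0.4279, 0.3064, 0.3101]), np.float64(-0.7676216959953308))
(array([0.4279, 0.306 , 0.3696]), np.float64(-0.7672536969184875)) (array([0.427 , 0.3071, 0.2523]), np.float64(-0.7994632720947266)) (array([0.4274, 0.3064, 0.3586]), np.float64(-0.7679002285003662))
(array([0.4275, 0.3059, 0.4325]), np.float64(-0.7642045617103577)) (array([0.4264, 0.3074, 0.2161]), np.float64(-0.7977473139762878)) (array([0.4279, 0.3065, 0.3165]), np.float64(-0.7680141925811768))
826.0 1428.0 (array([0.4274, 0.3075, 0.5178]), np.float64(-0.9629107713699341)) (array([0.4293, 0.3064, 0.5105]), np.float64(-0.9473661780357361))[ WARN:0@59.366] global loadsave.cpp:1063 imwrite_ Unsupported depth image for selected encoder is fallbacked to CV_8U.
```

```bash
cat > plan.py <<'E'
from h import *
def axes(y): return np.array([[np.cos(y),np.sin(y),0],[np.sin(y),-np.cos(y),0],[0,0,-1.]])  # columns tool x,y,z
def go(p,yaw,*wps,vmax=.025):
    """waypoints (x,y,z): rows in units of 25 mm in the tool frame at given yaw"""
    for w in wps:
        d=np.array(w)-p; u=d@axes(yaw); n=int(np.ceil(np.abs(u).max()/vmax-1e-6)); print("to",w,"rows",n,"each",np.round(u/n/.025,4)); p=np.array(w)
def now():
    s=bot.get_state(); R=s["ee_rot"]; y=np.arctan2(R[1,0],R[0,0])
    print("t",s["clock"],"p",s["tcp_pos"],"yaw",round(y,4),"tilt",R[:2,2],"F",s["contact_force"],"op",round(s["opening"],3),"ff",round(s["finger_force"],2))
    return s["tcp_pos"],y
def turn(y0,y1):
    d=y1-y0;n=int(np.ceil(abs(d)/np.radians(7.1)));print("turn rows",n,"each z",round(-d/2/np.pi/n,5))
E
python3 - <<'E'
from plan import *
p,y=now(); turn(y,.515); go(p,.515,[.56,-.42,.23],[.62,0,.23],[.58,.15,.23],[.428,.307,.15])
E
```

```text
t 2.2 p [ 0.2294 -0.6348  0.2306] yaw 0.3467 tilt [-0.      0.0001] F [ 0.2549 -0.8843 -0.2542] op 1.0 ff 0.0
turn rows 2 each z -0.01339
to [0.56, -0.42, 0.23] rows 16 each [ 0.9837 -0.0603  0.0016]
to [0.62, 0, 0.23] rows 14 each [ 0.7402 -0.9599  0.    ]
to [0.58, 0.15, 0.23] rows 7 each [ 0.2232 -0.8585  0.    ]
to [0.428, 0.307, 0.15] rows 9 each [-0.2443 -0.94    0.3556]
```

>>> play_rows(
  increments=[
    [0,0,0,0,0,-0.0134,1],
    [0,0,0,0,0,-0.0134,1],
    [0.98,-0.06,0,0,0,0,1],
    [0.98,-0.06,0,0,0,0,1],
    [0.98,-0.06,0,0,0,0,1],
    [0.98,-0.06,0,0,0,0,1],
    [0.98,-0.06,0,0,0,0,1],
    [0.98,-0.06,0,0,0,0,1],
  ],
)

```text
clock: 2.87
tcp_pos: [0.3538, -0.5539, 0.2308]
ee_rot: [[0.87, 0.493, 0.0], [0.493, -0.87, -0.0], [0.0, 0.0, -1.0]]
contact_force: [-0.2, -0.4, 0.4]
opening: 1.0
finger_force: 0.0
```

>>> play_rows(
  increments=[
    [0.98,-0.06,0,0,0,0,1],
    [0.98,-0.06,0,0,0,0,1],
    [0.98,-0.06,0,0,0,0,1],
    [0.98,-0.06,0,0,0,0,1],
    [0.98,-0.06,0,0,0,0,1],
    [0.98,-0.06,0,0,0,0,1],
    [0.98,-0.06,0,0,0,0,1],
    [0.98,-0.06,0,0,0,0,1],
  ],
)

```text
clock: 3.53
tcp_pos: [0.5185, -0.4469, 0.2307]
ee_rot: [[0.87, 0.493, 0.0], [0.493, -0.87, -0.0], [0.0, 0.0, -1.0]]
contact_force: [0.4, -0.0, -1.0]
opening: 1.003
finger_force: 0.0
```

>>> play_rows(
  increments=[
    [0.98,-0.06,0,0,0,0,1],
    [0.98,-0.06,0,0,0,0,1],
    [0.74,-0.96,0,0,0,0,1],
    [0.74,-0.96,0,0,0,0,1],
    [0.74,-0.96,0,0,0,0,1],
    [0.74,-0.96,0,0,0,0,1],
    [0.74,-0.96,0,0,0,0,1],
    [0.74,-0.96,0,0,0,0,1],
  ],
)

```text
clock: 4.2
tcp_pos: [0.5844, -0.2394, 0.2308]
ee_rot: [[0.87, 0.493, 0.0], [0.493, -0.87, -0.0], [0.0, 0.0, -1.0]]
contact_force: [0.1, -0.6, -0.6]
opening: 1.001
finger_force: 0.0
```

>>> play_rows(
  increments=[
    [0.74,-0.96,0,0,0,0,1],
    [0.74,-0.96,0,0,0,0,1],
    [0.74,-0.96,0,0,0,0,1],
    [0.74,-0.96,0,0,0,0,1],
    [0.74,-0.96,0,0,0,0,1],
    [0.74,-0.96,0,0,0,0,1],
    [0.74,-0.96,0,0,0,0,1],
    [0.74,-0.96,0,0,0,0,1],
  ],
)

```text
clock: 4.87
tcp_pos: [0.6186, 0.0006, 0.2308]
ee_rot: [[0.87, 0.493, 0.0], [0.493, -0.87, -0.0], [0.0, 0.0, -1.0]]
contact_force: [0.2, -0.2, -0.0]
opening: 1.0
finger_force: 0.0
```

>>> play_rows(
  increments=[
    [0.22,-0.86,0,0,0,0,0.3],
    [0.22,-0.86,0,0,0,0,0.3],
    [0.22,-0.86,0,0,0,0,0.3],
    [0.22,-0.86,0,0,0,0,0.3],
    [0.22,-0.86,0,0,0,0,0.3],
    [0.22,-0.86,0,0,0,0,0.3],
    [0.22,-0.86,0,0,0,0,0.3],
    [0,0,0,0,0,0,0.3],
  ],
)

```text
clock: 5.53
tcp_pos: [0.5763, 0.1549, 0.231]
ee_rot: [[0.867, 0.499, -0.0], [0.499, -0.867, 0.003], [0.001, -0.003, -1.0]]
contact_force: [-1.3, -0.1, 0.5]
opening: 0.647
finger_force: 0.0
```

```bash
python3 - <<'E'
from plan import *
p,y=now(); turn(y,.515); go(p,.515,[.428,.307,.15],[.428,.3067,.077])
E
```

```text
t 5.5333 p [0.5763 0.1549 0.231 ] yaw 0.522 tilt [-0.0003  0.0029] F [-1.3448 -0.1452  0.5451] op 0.647 ff 0.0
turn rows 1 each z 0.00112
to [0.428, 0.307, 0.15] rows 9 each [-0.2405 -0.9129  0.3599]
to [0.428, 0.3067, 0.077] rows 3 each [-0.002   0.0035  0.9733]
```

>>> play_rows(
  increments=[
    [-0.24,-0.913,0.36,0,0,0,0.3],
    [-0.24,-0.913,0.36,0,0,0,0.3],
    [-0.24,-0.913,0.36,0,0,0,0.3],
    [-0.24,-0.913,0.36,0,0,0,0.3],
    [-0.24,-0.913,0.36,0,0,0,0.3],
    [-0.24,-0.913,0.36,0,0,0,0.3],
    [-0.24,-0.913,0.36,0,0,0,0.3],
    [-0.24,-0.913,0.36,0,0,0,0.3],
  ],
)

```text
clock: 6.2
tcp_pos: [0.446, 0.2843, 0.1584]
ee_rot: [[0.871, 0.492, 0.001], [0.492, -0.871, -0.0], [0.0, 0.0, -1.0]]
contact_force: [0.2, 0.5, 0.7]
opening: 0.649
finger_force: 0.0
```

>>> play_rows(
  increments=[
    [-0.24,-0.913,0.36,0,0,0,0],
    [0,0,0.6,0,0,0,0],
    [0,0,0.6,0,0,0,0],
    [0,0,0.6,0,0,0,0],
    [0,0,0,0,0,0,0],
    [0,0,0,0,0,0,0],
  ],
)

```text
clock: 6.7
tcp_pos: [0.4298, 0.3005, 0.1043]
ee_rot: [[0.871, 0.492, -0.001], [0.492, -0.871, -0.001], [-0.001, 0.0, -1.0]]
contact_force: [-0.8, 0.7, 0.5]
opening: 0.503
finger_force: 0.0
```

```bash
python3 - <<'E'
from plan import *
p,y=now(); turn(y,.515); go(p,.515,[.428,.3067,.057])
cv2.imwrite("pics/k1.png",hst(crop("top",115,270,200,340,4),crop("side",190,290,290,400,4)))
E
```

```text
t 6.7 p [0.4298 0.3005 0.1043] yaw 0.5145 tilt [-0.0011 -0.0011] F [-0.7691  0.7236  0.5082] op 0.503 ff 0.0
turn rows 1 each z -7e-05
to [0.428, 0.3067, 0.057] rows 2 each [ 0.0295 -0.1256  0.9467]
```

View pics/k1.png

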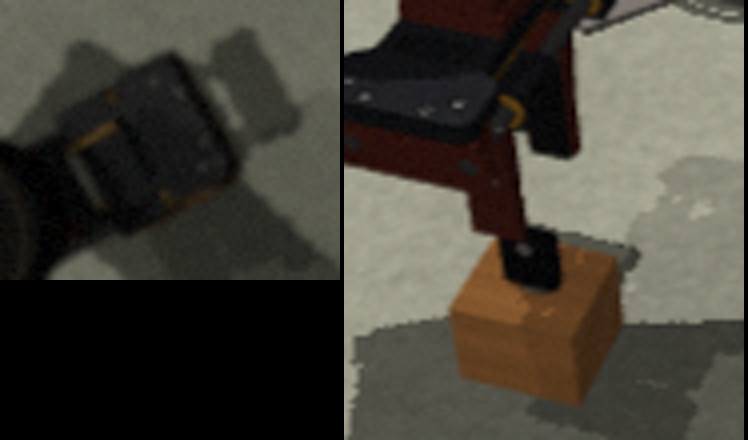

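>>> play_rows(
  increments=[
    [0.03,-0.125,0.47,0,0,0,0],
    [0.03,-0.125,0.47,0,0,0,0],
    [0,0,0.47,0,0,0,0],
    [0,0,0.47,0,0,0,0],
    [0,0,0,0,0,0,0],
  ],
)

```text
clock: 7.22
tcp_pos: [0.4264, 0.3062, 0.0547]
ee_rot: [[0.87, 0.493, -0.004], [0.493, -0.87, -0.003], [-0.005, 0.001, -1.0]]
contact_force: [-0.6, 0.3, -0.1]
opening: 0.497
finger_force: 0.0
```

>>> play_rows(
  increments=[
    [0,0,0,0,0,0,-1],
    [0,0,0,0,0,0,-1],
    [0,0,0,0,0,0,-1],
    [0,0,0,0,0,0,-1],
    [0,0,0,0,0,0,-1],
  ],
  squeeze=20,
)

```text
clock: 7.63
tcp_pos: [0.4283, 0.3077, 0.0581]
ee_rot: [[0.87, 0.493, 0.001], [0.493, -0.87, 0.001], [0.001, -0.0, -1.0]]
contact_force: [-1.0, 0.5, -0.3]
opening: 0.157
finger_force: 0.0
```

```bash
python3 - <<'E'
from plan import *
p,y=now()
E
```

```text
t 7.6333 p [0.4283 0.3077 0.0581] yaw 0.5151 tilt [0.0008 0.0006] F [-1.0118  0.548  -0.3273] op 0.157 ff 0.0
```

>>> play_rows(
  increments=[
    [0,0,0,0,0,0,-1],
    [0,0,0,0,0,0,-1],
    [0,0,0,0,0,0,-1],
  ],
)

```text
clock: 7.88
tcp_pos: [0.4283, 0.3076, 0.058]
ee_rot: [[0.87, 0.493, 0.001], [0.493, -0.87, 0.0], [0.001, 0.0, -1.0]]
contact_force: [-0.0, -1.6, 3.5]
opening: 0.098
finger_force: 20.0
```

>>> play_rows(
  increments=[
    [0,0,-0.4,0,0,0,-1],
    [0,0,-0.8,0,0,0,-1],
    [0,0,-0.8,0,0,0,-1],
    [0,0,-0.8,0,0,0,-1],
    [0,0,-1,0,0,0,-1],
    [0,0,-1,0,0,0,-1],
    [0,0,-1,0,0,0,-1],
    [0,0,0,0,0,0,-1],
  ],
)

```text
clock: 8.55
tcp_pos: [0.4299, 0.3095, 0.2081]
ee_rot: [[0.87, 0.493, 0.007], [0.493, -0.87, 0.005], [0.008, -0.001, -1.0]]
contact_force: [0.4, 1.0, -0.8]
opening: 0.097
finger_force: 20.0
```

```bash
python3 - <<'E'
from plan import *
p,y=now(); turn(y,-.2); go(p,-.2,[.6317,.121,.205])
E
```

```text
t 8.55 p [0.4299 0.3095 0.2081] yaw 0.5153 tilt [0.0066 0.0051] F [ 0.4065  1.0448 -0.7806] op 0.097 ff 20.0
turn rows 6 each z 0.01897
to [0.6317, 0.121, 0.205] rows 10 each [0.9411 0.5785 0.0123]
```

>>> play_rows(
  increments=[
    [0,0,0,0,0,0.019,-1],
    [0,0,0,0,0,0.019,-1],
    [0,0,0,0,0,0.019,-1],
    [0,0,0,0,0,0.019,-1],
    [0,0,0,0,0,0.019,-1],
    [0,0,0,0,0,0.019,-1],
  ],
)

```text
clock: 9.05
tcp_pos: [0.4275, 0.3072, 0.2024]
ee_rot: [[0.979, -0.205, -0.001], [-0.205, -0.979, -0.0], [-0.001, 0.001, -1.0]]
contact_force: [0.6, 0.2, -0.5]
opening: 0.104
finger_force: 20.0
```

>>> play_rows(
  increments=[
    [0.94,0.58,0,0,0,0,-1],
    [0.94,0.58,0,0,0,0,-1],
    [0.94,0.58,0,0,0,0,-1],
    [0.94,0.58,0,0,0,0,-1],
    [0.94,0.58,0,0,0,0,-1],
    [0.94,0.58,0,0,0,0,-1],
    [0.94,0.58,0,0,0,0,-1],
    [0.94,0.58,0,0,0,0,-1],
  ],
)

```text
clock: 9.72
tcp_pos: [0.5894, 0.1551, 0.2024]
ee_rot: [[0.98, -0.2, -0.001], [-0.2, -0.98, -0.0], [-0.001, 0.0, -1.0]]
contact_force: [0.2, 0.6, 0.4]
opening: 0.099
finger_force: 20.0
```

>>> play_rows(
  increments=[
    [0.94,0.58,0,0,0,0,-1],
    [0.9,0.57,0,0,0,0,-1],
    [0,0,0.5,0,0,0,-1],
    [0,0,0.4,0,0,0,-1],
    [0,0,0,0,0,0,-1],
    [0,0,0,0,0,0,-1],
  ],
)

```text
clock: 10.22
tcp_pos: [0.6266, 0.1202, 0.179]
ee_rot: [[0.98, -0.198, -0.003], [-0.198, -0.98, 0.0], [-0.003, 0.0, -1.0]]
contact_force: [0.7, 0.3, -0.0]
opening: 0.101
finger_force: 20.0
```

```bash
python3 - <<'E'
from plan import *
p,y=now(); turn(y,-.2); go(p,-.2,[.6317,.121,.175])
cv2.imwrite("pics/k2.png",hst(crop("side",200,190,300,290,6)))
E
```

```text
t 10.2167 p [0.6266 0.1202 0.179 ] yaw -0.1991 tilt [-0.003   0.0001] F [ 0.7087  0.3332 -0.0446] op 0.101 ff 20.0
turn rows 1 each z 0.00015
to [0.6317, 0.121, 0.175] rows 1 each [ 0.1928 -0.0736  0.1596]
```

View pics/k2.png

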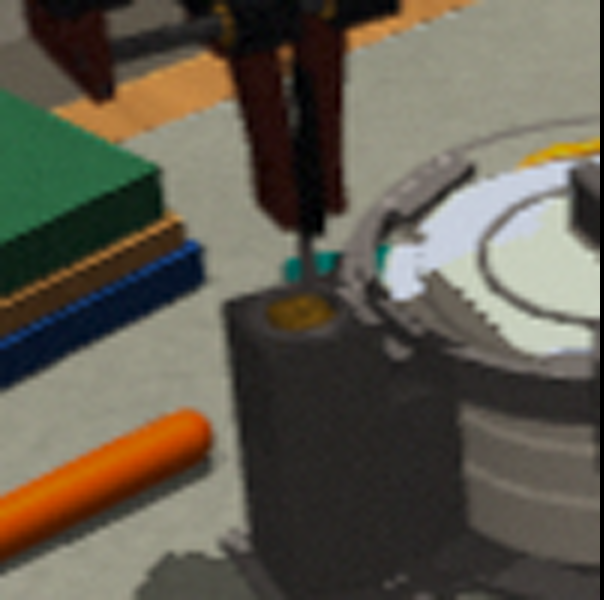

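```bash
python3 - <<'E'
from plan import *
p,y=now()
sd=cam("side")["color"].astype(int)
m=(sd[...,0]-sd[...,2]>50);m[:,:240]=0;m[:235]=0;m[:,262:]=0;m[250:]=0
v,u=np.nonzero(m);print(m.sum(),u.mean(),v.mean(),u.min(),u.max(),v.min(),v.max())
print("plug side",px2w("side",[[(u.min()+u.max())/2,(v.min()+v.max())/2],[u.mean(),v.mean()]],.125))
print("tip px",px2w("side",[[250.5,236.6]],p[2]-.043), "expect px of tip at tcp",w2px("side",[[p[0],p[1],p[2]-.043],[p[0],p[1],p[2]-.025]]))
d=sd.sum(2)
for r in range(229,238): print(r,d[r,243:260])
E
```

```text
t 10.2667 p [0.6272 0.1203 0.1799] yaw -0.1989 tilt [-0.0014  0.0004] F [ 0.2575 -0.1541 -0.3064] op 0.106 ff 20.0
43 249.62790697674419 241.65116279069767 245 254 239 244
plug side [[0.6313 0.1222 0.125 ]
 [0.6306 0.1223 0.125 ]]
tip px [[0.6305 0.1188 0.1369]] expect px of tip at tcp [[250.8056 237.4204]
 [250.1233 230.5075]]
229 [412 410 418 423 418 344 209 123 148 266 382 416 427 421 421 372 330]
230 [425 415 418 419 416 385 243 141 177 337 411 410 420 419 383 346 335]
231 [425 424 424 422 421 379 253 128 147 318 386 397 392 375 341 324 329]
232 [415 421 422 429 409 396 283 130 146 240 251 244 183 152 246 312 304]
233 [426 424 427 418 341 243 184 141 144 190 199 203 135 135 279 336 329]
234 [436 426 425 369 262 180 166 135 145 178 190 192 130 147 280 332 280]
235 [435 424 424 362 247 171 163 135 134 188 219 171 107 182 297 335 233]
236 [429 431 425 364 245 168 168 138 141 145 136 127 124 180 279 327 265]
237 [395 390 328 293 248 184 159 140 137 153 153 179 167 162 211 299 353]
```

>>> play_rows(
  increments=[
    [0.165,-0.082,0,0,0,0,-1],
    [0,0,0,0,0,0,-1],
    [0,0,0,0,0,0,-1],
  ],
)

```text
clock: 10.57
tcp_pos: [0.6331, 0.1206, 0.1807]
ee_rot: [[0.98, -0.199, 0.001], [-0.199, -0.98, 0.0], [0.001, -0.001, -1.0]]
contact_force: [-0.3, -0.2, -0.5]
opening: 0.099
finger_force: 20.0
```

>>> play_rows(
  increments=[
    [0,0,0.2,0,0,0,-1],
    [0,0,0.2,0,0,0,-1],
    [0,0,0.2,0,0,0,-1],
    [0,0,0,0,0,0,-1],
  ],
)

```text
clock: 10.9
tcp_pos: [0.6322, 0.1199, 0.1639]
ee_rot: [[0.98, -0.2, -0.001], [-0.2, -0.98, -0.0], [-0.001, 0.001, -1.0]]
contact_force: [-0.3, -0.2, -0.1]
opening: 0.103
finger_force: 20.0
```

>>> play_rows(
  increments=[
    [0,0,0.12,0,0,0,-1],
    [0,0,0.12,0,0,0,-1],
    [0,0,0,0,0,0,-1],
  ],
)

```text
clock: 11.15
tcp_pos: [0.6329, 0.1199, 0.1586]
ee_rot: [[0.98, -0.2, 0.0], [-0.2, -0.98, -0.0], [0.0, 0.0, -1.0]]
contact_force: [0.9, 0.2, -0.5]
opening: 0.101
finger_force: 20.0
```

```bash
python3 - <<'E'
from plan import *
now()
E
```

```text
t 11.15 p [0.6329 0.1199 0.1586] yaw -0.2012 tilt [ 0.0002 -0.0002] F [ 0.8785  0.2442 -0.4997] op 0.101 ff 20.0
```

>>> play_rows(
  increments=[
    [0,0,0.2,0,0,0,-1],
    [0,0,0.2,0,0,0,-1],
    [0,0,0.2,0,0,0,-1],
    [0,0,0.14,0,0,0,-1],
    [0,0,0,0,0,0,-1],
  ],
)

```text
clock: 11.57
tcp_pos: [0.6329, 0.1198, 0.1398]
ee_rot: [[0.98, -0.2, -0.0], [-0.2, -0.98, -0.0], [0.0, 0.0, -1.0]]
contact_force: [3.4, -0.7, -1.9]
opening: 0.099
finger_force: 20.0
```

>>> play_rows(
  increments=[
    [0,0,0.06,0,0,0,-1],
    [0,0,0.06,0,0,0,-1],
    [0,0,0,0,0,0,-1],
  ],
)

```text
clock: 11.82
tcp_pos: [0.633, 0.1201, 0.1381]
ee_rot: [[0.98, -0.2, 0.0], [-0.2, -0.98, 0.0], [0.0, -0.0, -1.0]]
contact_force: [0.5, -0.8, 1.1]
opening: 0.099
finger_force: 20.0
```

```bash
python3 - <<'E'
from plan import *
now()
E
```

```text
t 11.8167 p [0.633  0.1201 0.1381] yaw -0.2012 tilt [0.0005 0.    ] F [ 0.4926 -0.7931  1.0596] op 0.099 ff 20.0
```

>>> play_rows(
  increments=[
    [0,0,0.06,0,0,0,-1],
    [0,0,0.06,0,0,0,-1],
    [0,0,0,0,0,0,-1],
  ],
)

```text
clock: 12.07
tcp_pos: [0.6332, 0.12, 0.1377]
ee_rot: [[0.98, -0.2, 0.001], [-0.2, -0.98, -0.0], [0.001, -0.0, -1.0]]
contact_force: [-6.3, -2.5, 19.7]
opening: 0.102
finger_force: 20.0
```

```bash
python3 - <<'E'
from plan import *
p,y=now();turn(y,y+1.85)
E
```

```text
t 12.0667 p [0.6332 0.12   0.1377] yaw -0.2015 tilt [ 0.0014 -0.    ] F [-6.272  -2.496  19.6557] op 0.102 ff 20.0
turn rows 15 each z -0.01963
```

>>> play_rows(
  increments=[
    [0,0,-0.08,0,0,0,-1],
    [0,0,0,0,0,-0.0189,-1],
    [0,0,0,0,0,-0.0189,-1],
    [0,0,0,0,0,-0.0189,-1],
    [0,0,0,0,0,-0.0189,-1],
    [0,0,0,0,0,-0.0189,-1],
  ],
)

```text
clock: 12.57
tcp_pos: [0.6334, 0.1205, 0.1379]
ee_rot: [[0.922, 0.388, 0.002], [0.388, -0.922, 0.001], [0.002, 0.0, -1.0]]
contact_force: [0.4, -0.6, 6.1]
opening: 0.102
finger_force: 20.0
```

>>> play_rows(
  increments=[
    [0,0,0,0,0,-0.0189,-1],
    [0,0,0,0,0,-0.0189,-1],
    [0,0,0,0,0,-0.0189,-1],
    [0,0,0,0,0,-0.0189,-1],
    [0,0,0,0,0,-0.0189,-1],
    [0,0,0,0,0,-0.0189,-1],
  ],
)

```text
clock: 13.07
tcp_pos: [0.6331, 0.1207, 0.1379]
ee_rot: [[0.444, 0.896, 0.001], [0.896, -0.444, 0.001], [0.001, 0.001, -1.0]]
contact_force: [-0.7, -0.5, 6.3]
opening: 0.102
finger_force: 20.0
```

>>> play_rows(
  increments=[
    [0,0,0,0,0,-0.0189,-1],
    [0,0,0,0,0,-0.0189,-1],
    [0,0,0,0,0,-0.0189,-1],
    [0,0,0,0,0,-0.0189,-1],
    [0,0,0,0,0,0,-1],
    [0,0,0,0,0,0,-1],
  ],
)

```text
clock: 13.57
tcp_pos: [0.6331, 0.1213, 0.1379]
ee_rot: [[-0.01, 1.0, 0.001], [1.0, 0.01, 0.002], [0.002, 0.001, -1.0]]
contact_force: [-1.3, 0.3, 7.4]
opening: 0.102
finger_force: 20.0
```

```bash
python3 - <<'E'
from plan import *
p,y=now();print(bot.get_state()["ft_torque"])
E
```

```text
t 13.5667 p [0.6331 0.1213 0.1379] yaw 1.5809 tilt [0.0011 0.0019] F [-1.2802  0.3132  7.3553] op 0.102 ff 20.0
[ 0.3834  0.0759 -0.0531]
```

>>> play_rows(
  increments=[
    [0,0,0,0,0,-0.01,-1],
    [0,0,0,0,0,0,-1],
    [0,0,0,0,0,0,-1],
  ],
)

```text
clock: 13.82
tcp_pos: [0.6331, 0.1215, 0.1379]
ee_rot: [[-0.073, 0.997, 0.001], [0.997, 0.073, 0.002], [0.002, 0.002, -1.0]]
contact_force: [-1.0, 1.1, 6.5]
opening: 0.102
finger_force: 20.0
```

```bash
python3 - <<'E'
from plan import *
p,y=now();print(bot.get_state()["ft_torque"])
E
```

```text
t 13.8167 p [0.6331 0.1215 0.1379] yaw 1.6436 tilt [0.0014 0.0019] F [-1.0024  1.1469  6.5002] op 0.102 ff 20.0
[ 0.4542  0.0073 -0.0085]
```

>>> play_rows(
  increments=[
    [0,0,0,0,0,-0.016,-1],
    [0,0,0,0,0,0,-1],
    [0,0,0,0,0,0,-1],
  ],
)

```text
clock: 14.07
tcp_pos: [0.6331, 0.1216, 0.1379]
ee_rot: [[-0.172, 0.985, 0.001], [0.985, 0.172, 0.002], [0.002, 0.002, -1.0]]
contact_force: [-0.6, 1.4, 7.2]
opening: 0.105
finger_force: 20.0
```

```bash
python3 - <<'E'
from plan import *
p,y=now();print(bot.get_state()["ft_torque"])
E
```

```text
t 14.0667 p [0.6331 0.1216 0.1379] yaw 1.7441 tilt [0.0012 0.002 ] F [-0.6391  1.4453  7.2179] op 0.105 ff 20.01
[ 0.3869  0.0381 -0.2798]
```

>>> play_rows(
  increments=[
    [0,0,0,0,0,0.014,-1],
    [0,0,0,0,0,0,-0.2],
    [0,0,0,0,0,0,-0.2],
    [0,0,0,0,0,0,-0.2],
    [0,0,0,0,0,0,-0.2],
    [0,0,-0.4,0,0,0,0],
    [0,0,-0.8,0,0,0,0],
  ],
)

```text
clock: 14.65
tcp_pos: [0.631, 0.1192, 0.1648]
ee_rot: [[-0.085, 0.996, -0.005], [0.996, 0.085, -0.001], [-0.001, -0.005, -1.0]]
contact_force: [-0.0, 0.0, 0.0]
opening: 0.488
finger_force: 0.0
```

>>> play_rows(
  increments=[
    [0,0,-0.8,0,0,0,0],
    [0,0,-0.8,0,0,0,0],
    [0,0,0,0,0,0,0],
    [0,0,0,0,0,0,0],
  ],
)

```text
clock: 14.98
tcp_pos: [0.6334, 0.1202, 0.2081]
ee_rot: [[-0.085, 0.996, 0.003], [0.996, 0.085, 0.0], [0.0, 0.003, -1.0]]
contact_force: [-0.1, -0.0, -0.3]
opening: 0.497
finger_force: 0.0
```

```bash
python3 - <<'E'
from plan import *
p,y=now();turn(y,2.417);go(p,2.417,[.518,.065,.195],[.518,.065,.126])
E
```

```text
t 14.9833 p [0.6334 0.1202 0.2081] yaw 1.6558 tilt [0.0026 0.0004] F [-0.1422 -0.0045 -0.2883] op 0.497 ff 0.0
turn rows 7 each z -0.01731
to [0.518, 0.065, 0.195] rows 5 each [ 0.3986 -0.9431  0.1051]
to [0.518, 0.065, 0.126] rows 3 each [0.   0.   0.92]
```

>>> play_rows(
  increments=[
    [0,0,0,0,0,-0.0173,0],
    [0,0,0,0,0,-0.0173,0],
    [0,0,0,0,0,-0.0173,0],
    [0,0,0,0,0,-0.0173,0],
    [0,0,0,0,0,-0.0173,0],
    [0,0,0,0,0,-0.0173,0],
    [0,0,0,0,0,-0.0173,0],
  ],
)

```text
clock: 15.57
tcp_pos: [0.632, 0.1197, 0.2052]
ee_rot: [[-0.752, 0.659, -0.002], [0.659, 0.752, -0.001], [0.001, -0.002, -1.0]]
contact_force: [-0.2, -0.3, -0.1]
opening: 0.499
finger_force: 0.0
```

>>> play_rows(
  increments=[
    [0.4,-0.943,0,0,0,0,0],
    [0.4,-0.943,0,0,0,0,0],
    [0.4,-0.943,0,0,0,0,0],
    [0.4,-0.943,0,0,0,0,0],
    [0.4,-0.943,0.2,0,0,0,0],
    [0,0,0.8,0,0,0,0],
    [0,0,0.2,0,0,0,0],
    [0,0,0,0,0,0,0],
  ],
)

```text
clock: 16.23
tcp_pos: [0.5159, 0.0644, 0.1749]
ee_rot: [[-0.748, 0.663, -0.004], [0.663, 0.748, -0.0], [0.003, -0.003, -1.0]]
contact_force: [0.0, -1.0, 0.9]
opening: 0.502
finger_force: 0.0
```

```bash
python3 - <<'E'
from plan import *
p,y=now();turn(y,2.417);go(p,2.417,[.518,.065,.126])
cv2.imwrite("pics/l1.png",crop("side",220,170,370,290,5))
E
```

```text
t 16.2333 p [0.5159 0.0644 0.1749] yaw 2.4165 tilt [-0.0037 -0.0004] F [ 0.0008 -0.974   0.9051] op 0.502 ff 0.0
turn rows 1 each z -8e-05
to [0.518, 0.065, 0.126] rows 2 each [-0.0237  0.0379  0.9773]
```

View pics/l1.png

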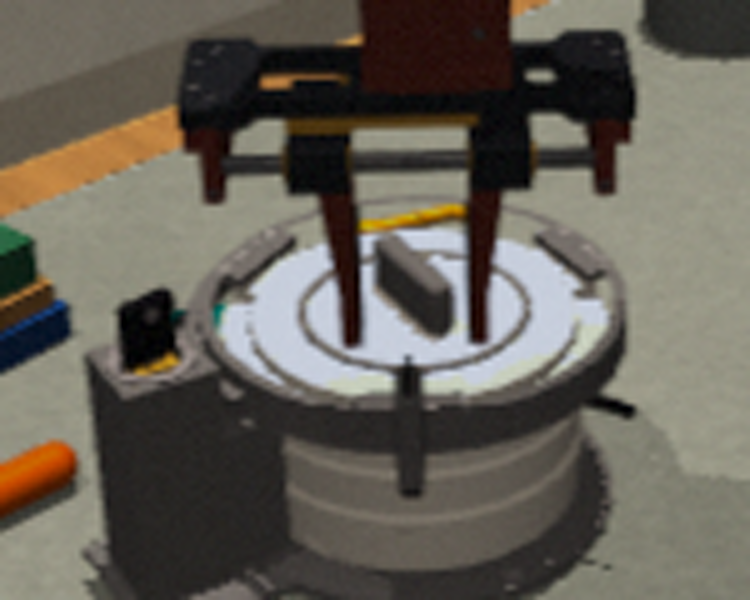

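>>> play_rows(
  increments=[
    [0,0.02,0.5,0,0,0,0],
    [0,0.02,0.5,0,0,0,0],
    [0,0,0.5,0,0,0,0],
    [0,0,0.45,0,0,0,-0.4],
    [0,0,0,0,0,0,-1],
    [0,0,0,0,0,0,-1],
    [0,0,0,0,0,0,-1],
    [0,0,0,0,0,0,-1],
  ],
  squeeze=25,
)

```text
clock: 16.95
tcp_pos: [0.5183, 0.066, 0.1284]
ee_rot: [[-0.748, 0.663, 0.001], [0.663, 0.748, 0.0], [-0.001, 0.001, -1.0]]
contact_force: [-0.0, 0.7, -0.1]
opening: 0.16
finger_force: 0.0
```

>>> play_rows(
  increments=[
    [0,0,0,0,0,0,-1],
    [0,0,0,0,0,0,-1],
  ],
)

```text
clock: 17.12
tcp_pos: [0.5181, 0.0658, 0.1284]
ee_rot: [[-0.748, 0.664, 0.001], [0.664, 0.748, 0.0], [-0.001, 0.001, -1.0]]
contact_force: [-0.6, 0.3, 2.2]
opening: 0.136
finger_force: 25.0
```

```bash
python3 - <<'E'
from plan import *
p,y=now()
C=np.array([.6055,-.012]);r=p[:2]-C;print(np.hypot(*r),np.degrees(np.arctan2(r[1],r[0])))
# arc rows: chord in tool frame per step of dth after turn
n=10;d=(1.047+.02)/n;R=np.hypot(*r);print("per row tangential",2*R*np.sin(d/2)/.025,"turn",-d/2/np.pi,"half",d/2)
E
```

```text
t 17.1167 p [0.5181 0.0658 0.1284] yaw 2.4157 tilt [0.0008 0.0001] F [-0.5686  0.308   2.1681] op 0.136 ff 24.97
0.11698592649129048 138.30348062145382
per row tangential 0.49905911674873 turn -0.01698183242790523 half 0.053349999999999995
```

>>> play_rows(
  increments=[
    [-0.0266,-0.498,0,0,0,-0.017,-1],
    [-0.0266,-0.498,0,0,0,-0.017,-1],
    [-0.0266,-0.498,0,0,0,-0.017,-1],
    [0,0,0,0,0,0,-1],
  ],
)

```text
clock: 17.45
tcp_pos: [0.4974, 0.0329, 0.1285]
ee_rot: [[-0.921, 0.39, -0.0], [0.39, 0.921, -0.001], [-0.0, -0.001, -1.0]]
contact_force: [-1.3, 0.6, 0.2]
opening: 0.135
finger_force: 25.1
```

>>> play_rows(
  increments=[
    [-0.0266,-0.498,0,0,0,-0.017,-1],
    [-0.0266,-0.498,0,0,0,-0.017,-1],
    [-0.0266,-0.498,0,0,0,-0.017,-1],
    [-0.0266,-0.498,0,0,0,-0.017,-1],
    [-0.0266,-0.498,0,0,0,-0.017,-1],
    [-0.0266,-0.498,0,0,0,-0.017,-1],
    [-0.02,-0.4,0,0,0,-0.0136,-1],
    [0,0,0,0,0,0,-1],
  ],
)

```text
clock: 18.12
tcp_pos: [0.4938, -0.0462, 0.1283]
ee_rot: [[-0.948, -0.319, -0.002], [-0.319, 0.948, 0.005], [-0.0, 0.005, -1.0]]
contact_force: [-4.6, 7.9, 5.4]
opening: 0.138
finger_force: 25.0
```

```bash
python3 - <<'E'
from plan import *
p,y=now()
C=np.array([.6055,-.012]);r=p[:2]-C;print(np.hypot(*r),np.degrees(np.arctan2(r[1],r[0])))
E
```

```text
t 18.1167 p [ 0.4938 -0.0462  0.1283] yaw -2.817 tilt [-0.0016  0.005 ] F [-4.5531  7.8501  5.4365] op 0.138 ff 24.97
0.11680611499202943 -162.98886856805132
```

>>> play_rows(
  increments=[
    [0,-0.12,0,0,0,0,-1],
    [0,0,0,0,0,0,-1],
    [0,0,0,0,0,0,-1],
  ],
)

```text
clock: 18.37
tcp_pos: [0.4939, -0.0463, 0.1283]
ee_rot: [[-0.948, -0.318, -0.002], [-0.318, 0.948, 0.006], [0.0, 0.006, -1.0]]
contact_force: [-7.6, 13.0, 6.4]
opening: 0.137
finger_force: 25.0
```

```bash
python3 - <<'E'
from plan import *
p,y=now()
C=np.array([.6055,-.012]);r=p[:2]-C;print(np.hypot(*r),np.degrees(np.arctan2(r[1],r[0])))
E
```

```text
t 18.3667 p [ 0.4939 -0.0463  0.1283] yaw -2.8181 tilt [-0.0022  0.0059] F [-7.579  13.0083  6.3877] op 0.137 ff 24.96
0.11677741642758004 -162.9012769241942
```

>>> play_rows(
  increments=[
    [0,0.2,0,0,0,0,-1],
    [0,0,0,0,0,0,0],
    [0,0,0,0,0,0,0],
    [0,0,0,0,0,0,0],
    [0,0,0,0,0,0,0],
    [0,0,-0.5,0,0,0,0.1],
    [0,0,-1,0,0,0,0.1],
    [0,0,-1,0,0,0,0.1],
  ],
)

```text
clock: 19.03
tcp_pos: [0.4933, -0.0466, 0.1913]
ee_rot: [[-0.949, -0.316, -0.002], [-0.316, 0.949, 0.001], [0.001, 0.001, -1.0]]
contact_force: [0.5, -0.8, -0.2]
opening: 0.545
finger_force: 0.0
```

>>> play_rows(
  increments=[
    [0,0,0,0,0,0.0175,0.1],
    [0,0,0,0,0,0.0175,0.1],
    [0,0,0,0,0,0.0175,0.1],
    [0,0,0,0,0,0.0175,0.1],
    [0,0,0,0,0,0.0138,0.1],
    [0,0,0,0,0,0,0.1],
  ],
)

```text
clock: 19.53
tcp_pos: [0.4942, -0.0467, 0.1914]
ee_rot: [[-0.978, 0.206, 0.001], [0.206, 0.978, -0.001], [-0.001, -0.0, -1.0]]
contact_force: [0.6, -0.2, -1.1]
opening: 0.548
finger_force: 0.0
```

```bash
python3 - <<'E'
from plan import *
p,y=now();turn(y,2.94-2*np.pi);go(p,y,[.6045,-.012,.19],[.6045,-.012,.119])
cv2.imwrite("pics/o1.png",crop("top",200,160,380,300,4))
E
```

```text
t 19.5333 p [ 0.4942 -0.0467  0.1914] yaw 2.9337 tilt [ 0.001  -0.0005] F [ 0.6205 -0.2024 -1.0823] op 0.548 ff 0.0
turn rows 51 each z 0.01959
to [0.6045, -0.012, 0.19] rows 5 each [-0.8063  0.4538  0.0115]
to [0.6045, -0.012, 0.119] rows 3 each [0.     0.     0.9467]
```

View pics/o1.png

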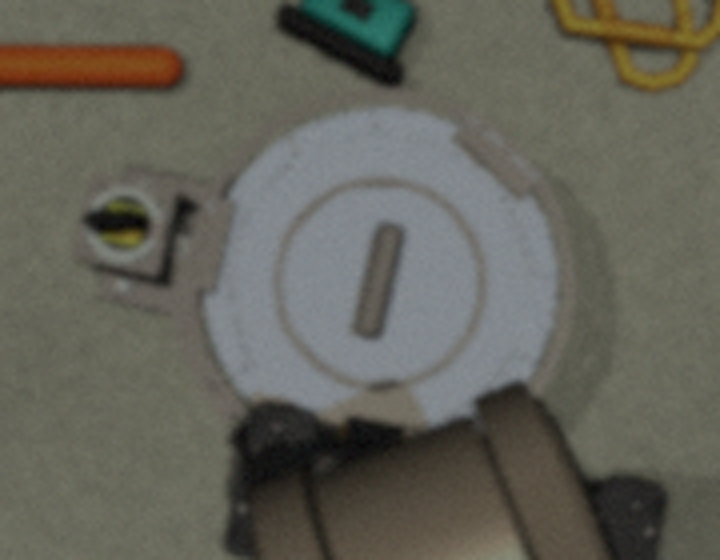

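>>> play_rows(
  increments=[
    [-0.806,0.454,0,0,0,0,0.1],
    [-0.806,0.454,0,0,0,0,0.1],
    [-0.806,0.454,0,0,0,0,0.1],
    [-0.806,0.454,0,0,0,0,0.1],
    [-0.806,0.454,0,0,0,0,0],
    [0,0,0.8,0,0,0,-0.2],
    [0,0,0.8,0,0,0,-0.2],
    [0,0,0.5,0,0,0,-0.2],
  ],
)

```text
clock: 20.25
tcp_pos: [0.6037, -0.0117, 0.1364]
ee_rot: [[-0.98, 0.201, -0.002], [0.201, 0.98, 0.001], [0.002, 0.0, -1.0]]
contact_force: [-0.1, 0.8, -0.9]
opening: 0.394
finger_force: 0.0
```

>>> play_rows(
  increments=[
    [0,0,0.5,0,0,0,-0.2],
    [0,0,0.28,0,0,0,-0.2],
    [0,0,0,0,0,0,-1],
    [0,0,0,0,0,0,-1],
    [0,0,0,0,0,0,-1],
    [0,0,0,0,0,0,-1],
    [0,0,0,0,0,0,-1],
    [0,0,0,0,0,0,-1],
  ],
  squeeze=35,
)

```text
clock: 20.92
tcp_pos: [0.6045, -0.0117, 0.1193]
ee_rot: [[-0.979, 0.203, 0.001], [0.203, 0.979, -0.0], [-0.001, -0.0, -1.0]]
contact_force: [-1.3, -1.3, 4.2]
opening: 0.158
finger_force: 35.0
```

```bash
python3 - <<'E'
from plan import *
p,y=now();print(bot.get_state()["ft_torque"]);
go(p,y,[p[0],p[1],.19],[.66,-.30,.19],[.66,-.3,.03])
E
```

```text
t 20.9167 p [ 0.6045 -0.0117  0.1193] yaw 2.9368 tilt [ 0.0012 -0.0004] F [-1.3318 -1.2607  4.239 ] op 0.158 ff 34.98
[-0.0706  0.0575  0.0492]
to [np.float64(0.6045142770620242), np.float64(-0.011697255379336424), 0.19] rows 3 each [ 0.      0.     -0.9429]
to [0.66, -0.3, 0.19] rows 11 each [-0.4107 -0.9854  0.    ]
to [0.66, -0.3, 0.03] rows 7 each [0.     0.     0.9143]
```

>>> play_rows(
  increments=[
    [0,0,-0.3,0,0,0,-1],
    [0,0,-0.5,0,0,0,-1],
    [0,0,-0.7,0,0,0,-1],
    [0,0,-1,0,0,0,-1],
    [0,0,-0.5,0,0,0,-1],
    [-0.41,-0.985,0,0,0,0,-1],
    [-0.41,-0.985,0,0,0,0,-1],
    [-0.41,-0.985,0,0,0,0,-1],
  ],
)

```text
clock: 21.58
tcp_pos: [0.6194, -0.0909, 0.1944]
ee_rot: [[-0.979, 0.202, 0.001], [0.202, 0.979, -0.001], [-0.001, -0.0, -1.0]]
contact_force: [1.3, -0.5, -2.7]
opening: 0.159
finger_force: 35.0
```

>>> play_rows(
  increments=[
    [-0.41,-0.985,0,0,0,0,-1],
    [-0.41,-0.985,0,0,0,0,-1],
    [-0.41,-0.985,0,0,0,0,-1],
    [-0.41,-0.985,0,0,0,0,-1],
    [-0.41,-0.985,0,0,0,0,-1],
    [-0.41,-0.985,0,0,0,0,-1],
    [-0.41,-0.985,0,0,0,0,-1],
    [-0.41,-0.985,0,0,0,0,-1],
  ],
)

```text
clock: 22.25
tcp_pos: [0.6592, -0.3012, 0.1937]
ee_rot: [[-0.979, 0.204, -0.0], [0.204, 0.979, 0.0], [0.0, 0.0, -1.0]]
contact_force: [0.2, -0.0, -2.3]
opening: 0.158
finger_force: 35.0
```

```bash
python3 - <<'E'
from plan import *
p,y=now();print(bot.get_state()["ft_torque"]);
go(p,y,[.66,-.3,.031])
cv2.imwrite("pics/s1.png",cam("top")["color"][:,:,::-1])
E
```

```text
t 22.25 p [ 0.6592 -0.3012  0.1937] yaw 2.9365 tilt [-0.0002  0.0001] F [ 0.2407 -0.0178 -2.2761] op 0.158 ff 34.97
[ 0.0527 -0.224  -0.0292]
to [0.66, -0.3, 0.031] rows 7 each [-0.0029  0.0079  0.9295]
```

View pics/s1.png

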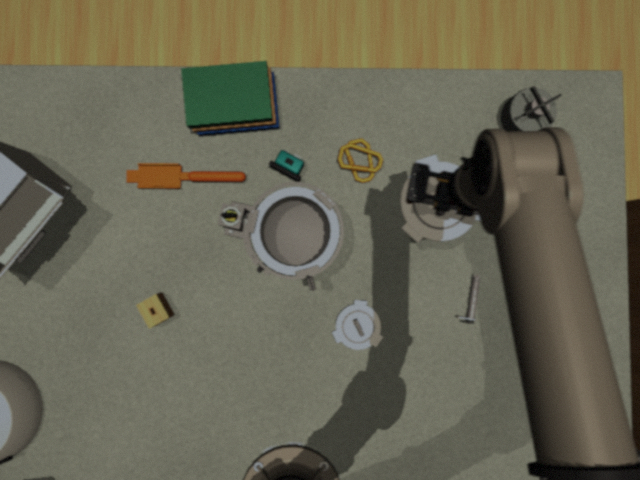

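>>> play_rows(
  increments=[
    [0,0,0.9,0,0,0,-1],
    [0,0,1,0,0,0,-1],
    [0,0,1,0,0,0,-1],
    [0,0,1,0,0,0,-1],
    [0,0,1,0,0,0,-1],
    [0,0,0.8,0,0,0,-1],
    [0,0,0.5,0,0,0,-1],
    [0,0,0.24,0,0,0,-1],
  ],
)

```text
clock: 22.97
tcp_pos: [0.6582, -0.2996, 0.0303]
ee_rot: [[-0.979, 0.203, -0.003], [0.203, 0.979, 0.001], [0.003, 0.0, -1.0]]
contact_force: [0.3, -0.3, -2.0]
opening: 0.161
finger_force: 35.0
```

>>> play_rows(
  increments=[
    [0,0,0.1,0,0,0,-1],
    [0,0,0.1,0,0,0,-1],
    [0,0,0,0,0,0,-1],
  ],
)

```text
clock: 23.22
tcp_pos: [0.6603, -0.3, 0.0287]
ee_rot: [[-0.979, 0.204, 0.002], [0.204, 0.979, -0.001], [-0.002, -0.0, -1.0]]
contact_force: [0.1, -0.3, -2.8]
opening: 0.155
finger_force: 35.0
```

```bash
python3 - <<'E'
from plan import *
p,y=now()
E
```

```text
t 23.2167 p [ 0.6603 -0.3     0.0287] yaw 2.9366 tilt [ 0.0019 -0.0005] F [ 0.0764 -0.2919 -2.8084] op 0.155 ff 34.97
```

>>> play_rows(
  increments=[
    [0,0,0.06,0,0,0,-1],
    [0,0,0,0,0,0,-1],
    [0,0,0,0,0,0,-0.2],
    [0,0,0,0,0,0,-0.2],
    [0,0,0,0,0,0,-0.2],
    [0,0,-0.5,0,0,0,0],
    [0,0,-1,0,0,0,0.2],
    [0,0,-1,0,0,0,0.2],
  ],
)

```text
clock: 23.88
tcp_pos: [0.6588, -0.2995, 0.089]
ee_rot: [[-0.979, 0.203, -0.002], [0.203, 0.979, 0.001], [0.002, 0.001, -1.0]]
contact_force: [0.3, 0.1, 0.1]
opening: 0.571
finger_force: 0.0
```

>>> play_rows(
  increments=[
    [0,0,-1,0,0,0,0.2],
    [0,0,-1,0,0,0,0.2],
    [0,0,-1,0,0,0,0.2],
    [0,0,0,0,0,0,0.2],
  ],
)

```text
clock: 24.22
tcp_pos: [0.6625, -0.2999, 0.1706]
ee_rot: [[-0.979, 0.204, 0.009], [0.204, 0.979, -0.003], [-0.009, -0.001, -1.0]]
contact_force: [1.2, 0.8, 0.6]
opening: 0.604
finger_force: 0.0
```

```bash
python3 - <<'E'
from plan import *
p,y=now()
for c in("top","side"):
  for m in masks(c,"screw0"):
    k=m["mask"].astype(np.uint8);v,u=np.nonzero(k)
    print(c,m["confidence"],k.sum(),m["centre"],u.min(),u.max(),v.min(),v.max())
im=np.vstack([crop("top",440,250,500,340,5)]); cv2.imwrite("pics/s2.png",hst(im,crop("side",410,200,490,260,5)))
m=masks("top","screw0")[0]["mask"]; 
for v in range(272,324,3): print(v,np.nonzero(m[v])[0][[0,-1]] if m[v].any() else None, cam("top")["color"][v,460:484].sum(1))
E
```

```text
t 24.2167 p [ 0.6625 -0.2999  0.1706] yaw 2.9365 tilt [ 0.0088 -0.0025] F [1.1818 0.8028 0.6018] op 0.604 ff 0.0
top 0.84 317 [473.8, 298.9] 466 478 276 322
side 0.7 218 [445.1, 227.3] 432 463 220 240
272 None [330 319 331 338 333 335 326 330 326 316 298 265 265 277 285 285 274 290
 288 275 282 277 290 287]
275 [474 477] [334 339 339 338 326 334 342 339 331 318 292 225 190 222 258 287 293 281
 292 295 286 278 292 282]
278 [472 478] [333 342 333 332 330 339 329 340 342 302 255 192 151 150 196 266 316 330
 301 272 266 287 292 300]
281 [472 478] [329 338 341 337 340 340 335 346 342 318 257 176 132 173 219 277 310 300
 275 273 269 286 272 293]
284 [471 478] [345 336 327 344 324 333 336 336 334 312 244 179 143 189 248 319 326 302
 281 275 295 284 274 282]
287 [471 477] [314 323 338 346 335 331 326 319 303 241 183 149 172 218 263 310 298 280
 264 267 275 283 281 295]
290 [470 477] [345 337 348 340 342 339 337 325 298 238 163 170 206 251 306 320 300 284
 259 268 266 277 261 280]
293 [470 477] [325 331 315 320 326 331 326 318 258 182 156 181 239 282 321 324 289 258
 268 285 292 280 284 276]

[... 429 characters left out ...]
7 278 283 285 291 296]
308 [468 475] [336 335 331 344 332 307 269 192 171 198 258 326 368 375 336 291 269 277
 275 292 271 271 276 282]
311 [467 474] [335 336 344 342 336 295 242 177 158 221 299 361 377 359 312 300 309 298
 307 293 299 282 289 289]
314 [466 474] [331 338 333 318 297 251 183 158 171 248 320 373 378 339 313 298 314 308
 282 270 275 277 276 276]
317 [457 474] [353 357 355 347 320 283 255 254 280 317 359 375 355 317 289 288 315 313
 290 281 285 273 278 271]
320 [462 474] [235 217 209 207 183 177 153 154 182 223 254 258 262 291 326 344 323 314
 292 290 292 282 286 276]
323 [467 471] [328 319 313 302 287 267 251 230 215 218 221 234 226 255 297 319 328 319
 302 289 277 273 272 272]
```

View pics/s2.png

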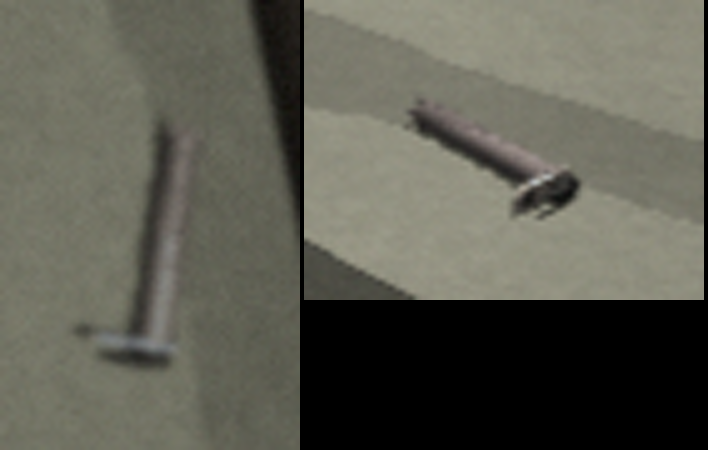

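```bash
python3 - <<'E'
from plan import *
p,y=now()
a=px2w("top",[[470.7,318],[476.5,275],[473.5,296.5]],.0085);b=px2w("side",[[457.2,237],[432.8,221.4],[445,229.2]],.0085)
for q in(a,b): d=q[1]-q[0];print(q,np.hypot(*d[:2]),np.arctan2(d[1],d[0]))
E
```

```text
t 24.4667 p [ 0.6586 -0.2998  0.1622] yaw 2.9368 tilt [-0.0019  0.0005] F [-0.0285  0.4321 -0.394 ] op 0.603 ff 0.0
[[ 0.4039 -0.4182  0.0085]
 [ 0.5039 -0.4332  0.0085]
 [ 0.4538 -0.4254  0.0085]] 0.10112386052671841 -0.14879549482395016
[[ 0.4062 -0.4066  0.0085]
 [ 0.5029 -0.4312  0.0085]
 [ 0.4531 -0.4185  0.0085]] 0.09977130170293098 -0.24898389142974395
```

```bash
python3 - <<'E'
from plan import *
p,y=now();go(p,2.97,[.448,-.423,.1],[.448,-.423,.012])
E
```

```text
t 24.5667 p [ 0.6586 -0.2997  0.162 ] yaw 2.9368 tilt [-0.002   0.0008] F [0.4603 1.2196 0.4054] op 0.599 ff 0.0
to [0.448, -0.423, 0.1] rows 8 each [ 0.9324 -0.7872  0.3102]
to [0.448, -0.423, 0.012] rows 4 each [0.   0.   0.88]
```

>>> play_rows(
  increments=[
    [0,0,0,0,0,-0.0053,0.2],
    [0.932,-0.787,0.31,0,0,0,0.2],
    [0.932,-0.787,0.31,0,0,0,0.2],
    [0.932,-0.787,0.31,0,0,0,0.2],
    [0.932,-0.787,0.31,0,0,0,0.2],
    [0.932,-0.787,0.31,0,0,0,0.2],
    [0.932,-0.787,0.31,0,0,0,0.2],
    [0.932,-0.787,0.31,0,0,0,0.2],
  ],
)

```text
clock: 25.23
tcp_pos: [0.4734, -0.408, 0.108]
ee_rot: [[-0.985, 0.171, -0.001], [0.171, 0.985, 0.001], [0.001, 0.001, -1.0]]
contact_force: [0.4, -1.0, 0.2]
opening: 0.601
finger_force: 0.0
```

>>> play_rows(
  increments=[
    [0.932,-0.787,0.31,0,0,0,0.2],
    [0,0,0,0,0,0,0.2],
    [0,0,0,0,0,0,0.2],
  ],
)

```text
clock: 25.48
tcp_pos: [0.4461, -0.4244, 0.1]
ee_rot: [[-0.985, 0.175, -0.003], [0.175, 0.985, 0.001], [0.003, 0.001, -1.0]]
contact_force: [0.2, -0.1, 1.2]
opening: 0.601
finger_force: 0.0
```

```bash
python3 - <<'E'
from plan import *
p,y=now();go(p,2.97,[.448,-.423,.012])
cv2.imwrite("pics/s3.png",crop("side",390,150,510,260,5))
E
```

```text
t 25.4833 p [ 0.4461 -0.4244  0.1   ] yaw 2.966 tilt [-0.0027  0.0011] F [ 0.205  -0.1127  1.1668] op 0.601 ff 0.0
to [0.448, -0.423, 0.012] rows 4 each [-0.0163  0.0175  0.8802]
```

View pics/s3.png

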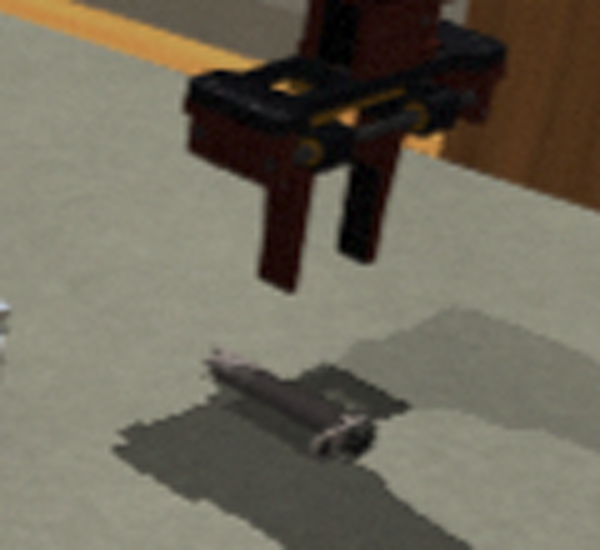

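>>> play_rows(
  increments=[
    [0,0,0.8,0,0,0,0.2],
    [0,0,0.8,0,0,0,0.2],
    [0,0,0.8,0,0,0,0.2],
    [0,0,0.7,0,0,0,0.2],
    [0,0,0.4,0,0,0,0.2],
    [0,0,0,0,0,0,0.2],
    [0,0,0,0,0,0,-1],
    [0,0,0,0,0,0,-1],
  ],
  squeeze=30,
)

```text
clock: 26.2
tcp_pos: [0.4502, -0.423, 0.015]
ee_rot: [[-0.985, 0.17, 0.002], [0.17, 0.985, -0.001], [-0.002, -0.0, -1.0]]
contact_force: [0.2, -0.2, -0.0]
opening: 0.484
finger_force: 0.0
```

>>> play_rows(
  increments=[
    [0,0,0,0,0,0,-1],
    [0,0,0,0,0,0,-1],
    [0,0,0,0,0,0,-1],
    [0,0,0,0,0,0,-1],
    [0,0,0,0,0,0,-1],
  ],
)

```text
clock: 26.62
tcp_pos: [0.449, -0.4234, 0.0144]
ee_rot: [[-0.985, 0.171, 0.0], [0.171, 0.985, -0.001], [-0.0, -0.001, -1.0]]
contact_force: [-0.9, -0.5, 3.6]
opening: 0.186
finger_force: 30.0
```

>>> play_rows(
  increments=[
    [0,0,-0.3,0,0,0,-1],
    [0,0,-1,0,0,0,-1],
    [0,0,-1,0,0,0,-1],
    [0,0,-1,0,0,0,-1],
    [0,0,-1,0,0,0,-1],
    [0,0,-1,0,0,0,-1],
    [0,0,-1,0,0,0,-1],
  ],
)

```text
clock: 27.2
tcp_pos: [0.4485, -0.4227, 0.1729]
ee_rot: [[-0.985, 0.17, -0.0], [0.17, 0.985, 0.0], [0.0, 0.0, -1.0]]
contact_force: [0.0, 0.1, -0.4]
opening: 0.185
finger_force: 30.0
```

```bash
python3 - <<'E'
from plan import *
p,y=now();go(p,y,[.6035,-.012,.17],[.6035,-.012,.058])
cv2.imwrite("pics/s4.png",hst(crop("side",390,120,510,220,4)))
for c in("top","side"): print(c,[(np.round(d["centre"]).tolist(),round(d["confidence"],2)) for d in bot.search_frame(c,"screw0")])
E
```

```text
t 27.2 p [ 0.4485 -0.4227  0.1729] yaw 2.9703 tilt [-0.0003  0.0003] F [ 0.0055  0.1209 -0.4229] op 0.185 ff 29.96
to [0.6035, -0.012, 0.17] rows 18 each [-0.1839  0.9581  0.0064]
to [0.6035, -0.012, 0.058] rows 5 each [0.    0.    0.896]
top [([474.0, 301.0], 0.98)]
side [([462.0, 179.0], 0.68)]
```

View pics/s4.png

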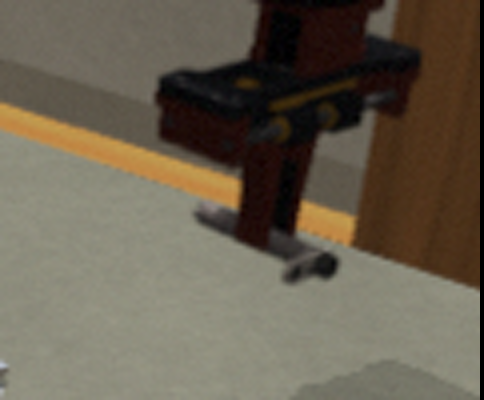

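>>> play_rows(
  increments=[
    [-0.184,0.958,0,0,0,0,-1],
    [-0.184,0.958,0,0,0,0,-1],
    [-0.184,0.958,0,0,0,0,-1],
    [-0.184,0.958,0,0,0,0,-1],
    [-0.184,0.958,0,0,0,0,-1],
    [-0.184,0.958,0,0,0,0,-1],
  ],
)

```text
clock: 27.85
tcp_pos: [0.4996, -0.2848, 0.1698]
ee_rot: [[-0.985, 0.171, -0.002], [0.171, 0.985, 0.001], [0.003, 0.001, -1.0]]
contact_force: [0.5, -0.2, -2.6]
opening: 0.182
finger_force: 30.0
```

>>> play_rows(
  increments=[
    [-0.184,0.958,0,0,0,0,-1],
    [-0.184,0.958,0,0,0,0,-1],
    [-0.184,0.958,0,0,0,0,-1],
    [-0.184,0.958,0,0,0,0,-1],
    [-0.184,0.958,0,0,0,0,-1],
    [-0.184,0.958,0,0,0,0,-1],
  ],
)

```text
clock: 28.35
tcp_pos: [0.5513, -0.1482, 0.1698]
ee_rot: [[-0.985, 0.171, -0.003], [0.171, 0.985, 0.001], [0.003, 0.0, -1.0]]
contact_force: [0.6, 0.5, -1.3]
opening: 0.182
finger_force: 30.0
```

>>> play_rows(
  increments=[
    [-0.184,0.958,0,0,0,0,-1],
    [-0.184,0.958,0,0,0,0,-1],
    [-0.184,0.958,0,0,0,0,-1],
    [-0.184,0.958,0,0,0,0,-1],
    [-0.184,0.958,0,0,0,0,-1],
    [-0.184,0.958,0,0,0,0,-1],
    [0,0,0,0,0,0,-1],
    [0,0,0,0,0,0,-1],
  ],
)

```text
clock: 29.02
tcp_pos: [0.6032, -0.0108, 0.17]
ee_rot: [[-0.986, 0.167, -0.002], [0.167, 0.986, 0.001], [0.002, 0.0, -1.0]]
contact_force: [-0.4, -0.1, -1.2]
opening: 0.189
finger_force: 30.0
```

```bash
python3 - <<'E'
from plan import *
p,y=now();go(p,y,[.6035,-.012,.058])
E
```

```text
t 29.0167 p [ 0.6032 -0.0108  0.17  ] yaw 2.9734 tilt [-0.0022  0.0006] F [-0.403  -0.0869 -1.178 ] op 0.189 ff 29.96
to [0.6035, -0.012, 0.058] rows 5 each [-0.0041 -0.0091  0.8963]
```

>>> play_rows(
  increments=[
    [0,-0.03,0.6,0,0,0,-1],
    [0,0,0.7,0,0,0,-1],
    [0,0,0.7,0,0,0,-1],
    [0,0,0.7,0,0,0,-1],
    [0,0,0.7,0,0,0,-1],
    [0,0,0.7,0,0,0,-1],
    [0,0,0.4,0,0,0,-1],
    [0,0,0,0,0,0,-1],
  ],
)

```text
clock: 29.68
tcp_pos: [0.6013, -0.0152, 0.0554]
ee_rot: [[-0.985, 0.172, -0.006], [0.172, 0.985, -0.001], [0.005, -0.002, -1.0]]
contact_force: [0.4, -0.6, -1.3]
opening: 0.182
finger_force: 30.0
```

>>> play_rows(
  increments=[
    [0,0,0,0,0,0,-0.4],
    [0,0,0,0,0,0,-0.4],
    [0,0,0,0,0,0,-0.4],
    [0,0,0,0,0,0,-0.4],
    [0,0,0,0,0,0,-0.4],
  ],
)

```text
clock: 30.1
tcp_pos: [0.6044, -0.0132, 0.0598]
ee_rot: [[-0.985, 0.171, 0.001], [0.171, 0.985, -0.0], [-0.001, 0.0, -1.0]]
contact_force: [-0.6, -0.5, 0.1]
opening: 0.297
finger_force: 0.0
```

>>> play_rows(
  increments=[
    [0,0,-0.6,0,0,0,-0.4],
    [0,0,-1,0,0,0,-0.4],
    [0,0,-1,0,0,0,-0.4],
    [0,0,-1,0,0,0,-0.4],
    [0,0,-1,0,0,0,-0.4],
  ],
)

```text
clock: 30.52
tcp_pos: [0.6039, -0.0128, 0.1765]
ee_rot: [[-0.985, 0.17, 0.001], [0.17, 0.985, 0.0], [-0.001, 0.0, -1.0]]
contact_force: [-0.0, -0.1, 0.0]
opening: 0.3
finger_force: 0.0
```

```bash
python3 - <<'E'
from plan import *
p,y=now();go(p,2.9366,[.6603,-.3,.16],[.6603,-.3,.028])
E
```

```text
t 30.5167 p [ 0.6039 -0.0128  0.1765] yaw 2.9706 tilt [0.0009 0.0001] F [-0.0335 -0.1413  0.0494] op 0.3 ff 0.0
to [0.6603, -0.3, 0.16] rows 11 each [-0.4134 -0.9807  0.06  ]
to [0.6603, -0.3, 0.028] rows 6 each [0.   0.   0.88]
```

Now move back over the lid and check the whole scene from there (screw in, any other screw hidden before).

>>> play_rows(
  increments=[
    [0,0,0,0,0,0.0054,-0.2],
    [-0.413,-0.981,0,0,0,0,-0.2],
    [-0.413,-0.981,0,0,0,0,-0.2],
    [-0.413,-0.981,0,0,0,0,-0.2],
    [-0.413,-0.981,0,0,0,0,-0.2],
    [-0.413,-0.981,0,0,0,0,-0.2],
    [-0.413,-0.981,0,0,0,0,-0.2],
  ],
)

```text
clock: 31.1
tcp_pos: [0.6348, -0.171, 0.1755]
ee_rot: [[-0.979, 0.204, 0.001], [0.204, 0.979, -0.0], [-0.001, -0.0, -1.0]]
contact_force: [-0.2, 0.1, 0.9]
opening: 0.395
finger_force: 0.0
```

>>> play_rows(
  increments=[
    [-0.413,-0.981,0,0,0,0,-0.2],
    [-0.413,-0.981,0,0,0,0,-0.2],
    [-0.413,-0.981,0,0,0,0,-0.2],
    [-0.413,-0.981,0,0,0,0,-0.2],
    [-0.413,-0.981,0,0,0,0,-0.2],
    [0,0,0,0,0,0,-0.2],
    [0,0,0,0,0,0,-0.2],
  ],
)

```text
clock: 31.68
tcp_pos: [0.6598, -0.3025, 0.1747]
ee_rot: [[-0.978, 0.207, 0.001], [0.207, 0.978, -0.0], [-0.001, 0.0, -1.0]]
contact_force: [-0.7, 1.0, 0.1]
opening: 0.398
finger_force: 0.0
```

```bash
python3 - <<'E'
from plan import *
p,y=now();go(p,2.9366,[.6603,-.3,.028])
a=cam("top")["color"][:,:,::-1];b=cam("side")["color"][:,:,::-1]
cv2.imwrite("pics/f1.png",hst(stack(cv2.resize(a,(400,300)),cv2.resize(b,(400,300),interpolation=cv2.INTER_AREA)[:290]),crop("top",240,180,350,290,3)))
for c in("top","side"): print(c,[(np.round(d["centre"]).tolist(),round(d["confidence"],2)) for d in bot.search_frame(c,"screw0")])
E
```

```text
t 31.6833 p [ 0.6598 -0.3025  0.1747] yaw 2.9327 tilt [ 0.0007 -0.0001] F [-0.6554  0.9548  0.0507] op 0.398 ff 0.0
to [0.6603, -0.3, 0.028] rows 6 each [0.0002 0.017  0.9783]
top [([297.0, 235.0], 0.8), ([286.0, 229.0], 0.69)]
side []
```

View pics/f1.png

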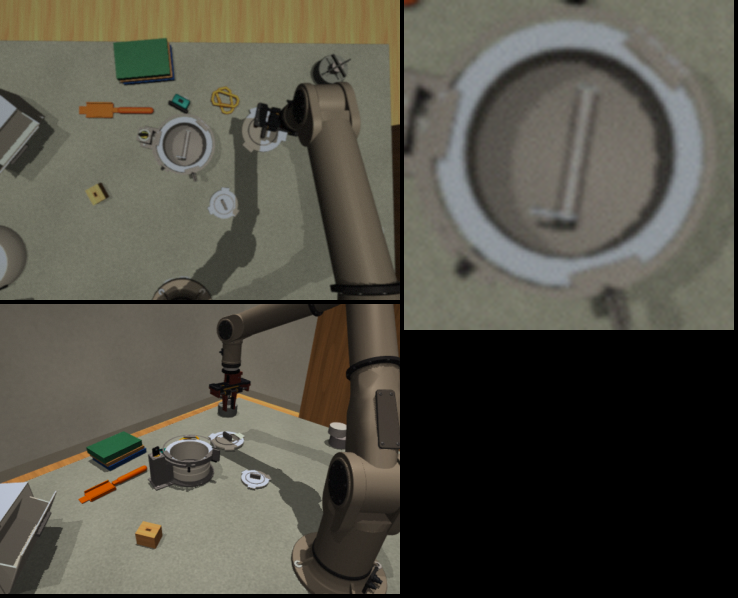

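>>> play_rows(
  increments=[
    [0,0.1,0.9,0,0,-0.0007,-0.2],
    [0,0,1,0,0,0,-0.2],
    [0,0,1,0,0,0,-0.2],
    [0,0,1,0,0,0,-0.2],
    [0,0,1,0,0,0,-0.2],
    [0,0,0.6,0,0,0,-0.2],
    [0,0,0.32,0,0,0,-0.2],
    [0,0,0,0,0,0,-0.2],
  ],
)

```text
clock: 32.55
tcp_pos: [0.6601, -0.2971, 0.0273]
ee_rot: [[-0.98, 0.199, -0.002], [0.199, 0.98, 0.001], [0.002, 0.001, -1.0]]
contact_force: [0.5, 0.2, -0.2]
opening: 0.4
finger_force: 0.0
```

>>> play_rows(
  increments=[
    [0,0,0,0,0,0,-1],
    [0,0,0,0,0,0,-1],
    [0,0,0,0,0,0,-1],
    [0,0,0,0,0,0,-1],
    [0,0,0,0,0,0,-1],
    [0,0,0,0,0,0,-1],
  ],
  squeeze=35,
)

```text
clock: 33.05
tcp_pos: [0.6613, -0.2987, 0.03]
ee_rot: [[-0.98, 0.2, 0.002], [0.2, 0.98, -0.001], [-0.002, -0.001, -1.0]]
contact_force: [-0.6, -0.1, 6.9]
opening: 0.156
finger_force: 35.0
```

```bash
python3 - <<'E'
from plan import *
p,y=now();go(p,y,[.6605,-.3,.19],[.6045,-.0117,.19],[.6045,-.0117,.1193])
E
```

```text
t 33.05 p [ 0.6613 -0.2987  0.03  ] yaw 2.9398 tilt [ 0.0018 -0.0012] F [-0.586  -0.147   6.9034] op 0.156 ff 35.0
to [0.6605, -0.3, 0.19] rows 7 each [ 0.0029 -0.008  -0.9145]
to [0.6045, -0.0117, 0.19] rows 11 each [0.4097 0.9863 0.    ]
to [0.6045, -0.0117, 0.1193] rows 3 each [0.     0.     0.9427]
```

>>> play_rows(
  increments=[
    [0,0,-0.4,0,0,0,-1],
    [0,0,-0.9,0,0,0,-1],
    [0,0,-1,0,0,0,-1],
    [0,0,-1,0,0,0,-1],
    [0,0,-1,0,0,0,-1],
    [0,0,-1,0,0,0,-1],
    [0,0,-1,0,0,0,-1],
    [0.4,0.985,0,0,0,0,-1],
  ],
)

```text
clock: 33.72
tcp_pos: [0.6577, -0.2785, 0.1913]
ee_rot: [[-0.978, 0.208, 0.007], [0.208, 0.978, -0.006], [-0.008, -0.004, -1.0]]
contact_force: [1.7, -2.1, -1.9]
opening: 0.156
finger_force: 35.0
```

>>> play_rows(
  increments=[
    [0.4,0.985,0,0,0,0,-1],
    [0.4,0.985,0,0,0,0,-1],
    [0.4,0.985,0,0,0,0,-1],
    [0.4,0.985,0,0,0,0,-1],
    [0.4,0.985,0,0,0,0,-1],
  ],
)

```text
clock: 34.13
tcp_pos: [0.6302, -0.1398, 0.1859]
ee_rot: [[-0.98, 0.199, -0.001], [0.199, 0.98, 0.0], [0.001, -0.0, -1.0]]
contact_force: [-0.3, 0.8, -2.7]
opening: 0.161
finger_force: 35.0
```

>>> play_rows(
  increments=[
    [0.4,0.985,0,0,0,0,-1],
    [0.4,0.985,0,0,0,0,-1],
    [0.4,0.985,0,0,0,0,-1],
    [0.4,0.985,0,0,0,0,-1],
    [0.4,0.8,0,0,0,0,-1],
    [0,0,0,0,0,0,-1],
    [0,0,0,0,0,0,-1],
  ],
)

```text
clock: 34.72
tcp_pos: [0.6051, -0.0132, 0.1862]
ee_rot: [[-0.981, 0.196, -0.0], [0.196, 0.981, -0.0], [0.0, -0.0, -1.0]]
contact_force: [-0.2, 0.1, -2.6]
opening: 0.157
finger_force: 35.0
```

```bash
python3 - <<'E'
from plan import *
p,y=now();go(p,y,[.6055,-.0117,.14],[.6055,-.0117,.121])
E
```

```text
t 34.7167 p [ 0.6051 -0.0132  0.1862] yaw 2.9443 tilt [-0.0005 -0.    ] F [-0.1824  0.1136 -2.6297] op 0.157 ff 35.0
to [0.6055, -0.0117, 0.14] rows 2 each [-0.0013  0.0317  0.9247]
to [0.6055, -0.0117, 0.121] rows 1 each [0.   0.   0.76]
```

>>> play_rows(
  increments=[
    [0,0.06,0.6,0,0,0,-1],
    [0,0,0.6,0,0,0,-1],
    [0,0,0.6,0,0,0,-1],
    [0,0,0.3,0,0,0,-1],
    [0,0,0.2,0,0,0,-1],
    [0,0,0.2,0,0,0,-1],
    [0,0,0,0,0,0,-1],
    [0,0,0,0,0,0,-1],
  ],
)

```text
clock: 35.38
tcp_pos: [0.6064, -0.0136, 0.1234]
ee_rot: [[-0.98, 0.2, 0.0], [0.2, 0.98, 0.0], [0.0, 0.0, -1.0]]
contact_force: [0.1, -0.2, -2.2]
opening: 0.157
finger_force: 35.0
```

```bash
python3 - <<'E'
from plan import *
p,y=now()
E
```

```text
t 35.3833 p [ 0.6064 -0.0136  0.1234] yaw 2.9405 tilt [0.     0.0003] F [ 0.1215 -0.2196 -2.1873] op 0.157 ff 35.0
```

>>> play_rows(
  increments=[
    [0,0.04,0.1,0,0,0,-1],
    [0,0,0.06,0,0,0,-1],
    [0,0,0,0,0,0,-1],
    [0,0,0,0,0,0,-1],
  ],
)

```text
clock: 35.72
tcp_pos: [0.6072, -0.0124, 0.1209]
ee_rot: [[-0.98, 0.2, 0.002], [0.2, 0.98, -0.0], [-0.002, -0.0, -1.0]]
contact_force: [-2.3, -1.1, 5.7]
opening: 0.155
finger_force: 35.0
```

```bash
python3 - <<'E'
from plan import *
p,y=now()
E
```

```text
t 35.7167 p [ 0.6072 -0.0124  0.1209] yaw 2.9406 tilt [ 0.002  -0.0004] F [-2.3239 -1.1045  5.6649] op 0.155 ff 35.0
```

>>> play_rows(
  increments=[
    [0,0,0,0,0,0,-0.2],
    [0,0,0,0,0,0,-0.2],
    [0,0,0,0,0,0,-0.2],
    [0,0,0,0,0,0,-0.2],
    [0,0,-0.5,0,0,0,0],
    [0,0,-1,0,0,0,0],
    [0,0,-1,0,0,0,0],
    [0,0,-0.4,0,0,0,0],
  ],
)

```text
clock: 36.38
tcp_pos: [0.608, -0.0119, 0.1959]
ee_rot: [[-0.98, 0.199, 0.005], [0.199, 0.98, 0.001], [-0.004, 0.001, -1.0]]
contact_force: [1.1, 0.4, 0.4]
opening: 0.499
finger_force: 0.0
```

>>> play_rows(
  increments=[
    [0,0,0,0,0,-0.0175,0],
    [0,0,0,0,0,-0.0175,0],
    [0,0,0,0,0,-0.0175,0],
    [0,0,0,0,0,-0.0175,0],
    [0,0,0,0,0,-0.0138,0],
    [0,0,0,0,0,0,0],
  ],
)

```text
clock: 36.88
tcp_pos: [0.6063, -0.0129, 0.1919]
ee_rot: [[-0.947, -0.322, -0.0], [-0.322, 0.947, 0.0], [0.0, 0.0, -1.0]]
contact_force: [-0.7, -0.7, -0.1]
opening: 0.502
finger_force: 0.0
```

```bash
python3 - <<'E'
from plan import *
p,y=now();go(p,y,[.4937,-.0465,.19],[.4937,-.0465,.128])
E
```

```text
t 36.8833 p [ 0.6063 -0.0129  0.1919] yaw -2.8134 tilt [-0.0003  0.0003] F [-0.7077 -0.744  -0.0608] op 0.502 ff 0.0
to [0.4937, -0.0465, 0.19] rows 5 each [0.9396 0.0361 0.015 ]
to [0.4937, -0.0465, 0.128] rows 3 each [0.     0.     0.8267]
```

>>> play_rows(
  increments=[
    [0.94,0.036,0,0,0,0,0],
    [0.94,0.036,0,0,0,0,0],
    [0.94,0.036,0,0,0,0,0],
    [0.94,0.036,0,0,0,0,0],
    [0.94,0.036,0,0,0,0,0],
    [0,0,0.8,0,0,0,0],
    [0,0,0.8,0,0,0,0],
    [0,0,0.5,0,0,0,0],
  ],
)

```text
clock: 37.55
tcp_pos: [0.4928, -0.0468, 0.1383]
ee_rot: [[-0.949, -0.316, -0.001], [-0.316, 0.949, -0.001], [0.001, -0.001, -1.0]]
contact_force: [-0.2, -0.3, -0.9]
opening: 0.501
finger_force: 0.0
```

>>> play_rows(
  increments=[
    [0,0,0.45,0,0,0,0],
    [0,0,0,0,0,0,-1],
    [0,0,0,0,0,0,-1],
    [0,0,0,0,0,0,-1],
    [0,0,0,0,0,0,-1],
    [0,0,0,0,0,0,-1],
    [0,0,0,0,0,0,-1],
    [0,0,0,0,0,0,-1],
  ],
  squeeze=25,
)

```text
clock: 38.22
tcp_pos: [0.4942, -0.0459, 0.1288]
ee_rot: [[-0.948, -0.319, 0.001], [-0.319, 0.948, 0.0], [-0.001, -0.0, -1.0]]
contact_force: [-0.4, -0.3, 4.1]
opening: 0.138
finger_force: 25.0
```

```bash
python3 - <<'E'
from plan import *
p,y=now()
C=np.array([.6055,-.012]);r=p[:2]-C;print(np.hypot(*r),np.degrees(np.arctan2(r[1],r[0])))
E
```

```text
t 38.2167 p [ 0.4942 -0.0459  0.1288] yaw -2.8171 tilt [0.0011 0.0001] F [-0.3596 -0.3097  4.1108] op 0.138 ff 24.97
0.1163627132659417 -163.07049566849935
```

>>> play_rows(
  increments=[
    [-0.0255,0.487,0,0,0,0.0166,-1],
    [-0.0255,0.487,0,0,0,0.0166,-1],
    [-0.0255,0.487,0,0,0,0.0166,-1],
    [-0.0255,0.487,0,0,0,0.0166,-1],
    [-0.0255,0.487,0,0,0,0.0166,-1],
  ],
)

```text
clock: 38.63
tcp_pos: [0.4914, 0.0124, 0.1288]
ee_rot: [[-0.979, 0.202, 0.003], [0.202, 0.979, -0.003], [-0.003, -0.002, -1.0]]
contact_force: [6.6, -6.6, -1.5]
opening: 0.135
finger_force: 25.0
```

>>> play_rows(
  increments=[
    [-0.0255,0.487,0,0,0,0.0166,-1],
    [-0.0255,0.487,0,0,0,0.0166,-1],
    [-0.0255,0.487,0,0,0,0.0166,-1],
    [-0.0255,0.487,0,0,0,0.0166,-1],
    [-0.0255,0.487,0,0,0,0.0166,-1],
    [0,0,0,0,0,0,-1],
    [0,0,0,0,0,0,-1],
  ],
)

```text
clock: 39.22
tcp_pos: [0.5189, 0.066, 0.1287]
ee_rot: [[-0.751, 0.66, 0.004], [0.66, 0.751, -0.003], [-0.005, 0.0, -1.0]]
contact_force: [5.7, -6.0, -0.3]
opening: 0.137
finger_force: 25.0
```

```bash
python3 - <<'E'
from plan import *
p,y=now()
C=np.array([.6055,-.012]);r=p[:2]-C;print(np.hypot(*r),np.degrees(np.arctan2(r[1],r[0])))
E
```

```text
t 39.2167 p [0.5189 0.066  0.1287] yaw 2.4211 tilt [ 0.0036 -0.0027] F [ 5.7419 -5.9762 -0.2525] op 0.137 ff 25.01
0.11657450973797769 137.979406312757
```

>>> play_rows(
  increments=[
    [0,0.1,0,0,0,0,-1],
    [0,0,0,0,0,0,-1],
    [0,0,0,0,0,0,-1],
  ],
)

```text
clock: 39.47
tcp_pos: [0.5192, 0.0663, 0.1287]
ee_rot: [[-0.751, 0.66, 0.001], [0.66, 0.751, -0.005], [-0.004, -0.003, -1.0]]
contact_force: [0.3, -9.4, 6.0]
opening: 0.135
finger_force: 25.0
```

```bash
python3 - <<'E'
from plan import *
p,y=now()
C=np.array([.6055,-.012]);r=p[:2]-C;print(np.hypot(*r),np.degrees(np.arctan2(r[1],r[0])))
E
```

```text
t 39.4667 p [0.5192 0.0663 0.1287] yaw 2.4202 tilt [ 0.0009 -0.005 ] F [ 0.3209 -9.4149  6.0127] op 0.135 ff 25.04
0.11658911885984405 137.78324617899423
```

>>> play_rows(
  increments=[
    [0,-0.14,0,0,0,0,-1],
    [0,0,0,0,0,0,0],
    [0,0,0,0,0,0,0],
    [0,0,0,0,0,0,0],
    [0,0,0,0,0,0,0],
    [0,0,-0.5,0,0,0,0],
    [0,0,-1,0,0,0,0],
    [0,0,-1,0,0,0,0],
  ],
)

```text
clock: 40.13
tcp_pos: [0.5149, 0.068, 0.1915]
ee_rot: [[-0.754, 0.657, -0.002], [0.657, 0.754, 0.001], [0.002, -0.001, -1.0]]
contact_force: [0.2, -0.5, -0.2]
opening: 0.499
finger_force: 0.0
```

>>> play_rows(
  increments=[
    [0,0,-0.8,0,0,0.0174,0],
    [0,0,0,0,0,0.0174,0],
    [0,0,0,0,0,0.0174,0],
    [0,0,0,0,0,0.0174,0],
    [0,0,0,0,0,0.0174,0],
    [0,0,0,0,0,0.0174,0],
    [0,0,0,0,0,0.0174,0],
    [0,0,0,0,0,0,0],
  ],
)

```text
clock: 40.8
tcp_pos: [0.5157, 0.0681, 0.2116]
ee_rot: [[-0.085, 0.996, 0.001], [0.996, 0.085, 0.0], [0.0, 0.001, -1.0]]
contact_force: [-0.3, 0.2, 0.5]
opening: 0.501
finger_force: 0.0
```

```bash
python3 - <<'E'
from plan import *
p,y=now();turn(y,1.656);go(p,y,[.6332,.1208,.205],[.6332,.1208,.138])
print("lever rel",p)
# key yaw from top picture (dark pixels near the keyway)
for c,z in(("top",.157),("side",.157)):
    im=cam(c)["color"].astype(int);u0,v0=w2px(c,[[.633,.1205,.15]])[0].round().astype(int)
    s=im[v0-12:v0+13,u0-14:u0+15].sum(2);m=(s<110).astype(np.uint8);v,u=np.nonzero(m)
    pts=px2w(c,np.c_[u+u0-14,v+v0-12],z)[:,:2] if len(u) else None
    if len(u)>5: w,V=np.linalg.eigh(np.cov(pts.T));print(c,len(u),pts.mean(0),np.sqrt(w),np.arctan2(V[1,1],V[0,1]))
E
```

```text
t 40.8 p [0.5157 0.0681 0.2116] yaw 1.6559 tilt [0.0008 0.0002] F [-0.2804  0.1796  0.4798] op 0.501 ff 0.0
turn rows 1 each z -2e-05
to [0.6332, 0.1208, 0.205] rows 5 each [0.3398 0.9722 0.0528]
to [0.6332, 0.1208, 0.138] rows 3 each [0.     0.     0.8933]
lever rel [0.5157 0.0681 0.2116]
top 71 [0.6273 0.118 ] [0.0076 0.01  ] 1.8900344346497806
side 135 [0.6089 0.1362] [0.0067 0.0158] 2.417256587288073
```

Key position is known from the release; regrasp there.

>>> play_rows(
  increments=[
    [0.34,0.972,0,0,0,0,0],
    [0.34,0.972,0,0,0,0,0],
    [0.34,0.972,0,0,0,0,0],
    [0.34,0.972,0,0,0,0,0],
    [0.34,0.972,0,0,0,0,0],
    [0,0,0.5,0,0,0,0],
    [0,0,0,0,0,0,0],
    [0,0,0,0,0,0,0],
  ],
)

```text
clock: 41.57
tcp_pos: [0.6317, 0.1201, 0.1971]
ee_rot: [[-0.09, 0.996, -0.003], [0.996, 0.09, -0.001], [-0.0, -0.003, -1.0]]
contact_force: [0.0, 0.1, -0.2]
opening: 0.498
finger_force: 0.0
```

```bash
python3 - <<'E'
from plan import *
p,y=now();go(p,y,[.6332,.1208,.138])
E
```

```text
t 41.5667 p [0.6317 0.1201 0.1971] yaw 1.6606 tilt [-0.0029 -0.0005] F [ 0.0375  0.1363 -0.241 ] op 0.498 ff 0.0
to [0.6332, 0.1208, 0.138] rows 3 each [0.0079 0.021  0.7876]
```

>>> play_rows(
  increments=[
    [0,0,0.7,0,0,0,0],
    [0,0,0.7,0,0,0,0],
    [0,0,0.5,0,0,0,-0.3],
    [0,0,0.4,0,0,0,-0.3],
    [0,0,0.06,0,0,0,-0.3],
    [0,0,0,0,0,0,-0.3],
  ],
)

```text
clock: 42.07
tcp_pos: [0.6325, 0.1202, 0.1389]
ee_rot: [[-0.088, 0.996, -0.001], [0.996, 0.088, -0.0], [-0.0, -0.001, -1.0]]
contact_force: [0.3, -0.4, 0.3]
opening: 0.35
finger_force: 0.0
```

>>> play_rows(
  increments=[
    [0,0,0,0,0,0,-1],
    [0,0,0,0,0,0,-1],
    [0,0,0,0,0,0,-1],
    [0,0,0,0,0,0,-1],
    [0,0,0,0,0,0,-1],
    [0,0,0,0,0,0,-1],
  ],
  squeeze=20,
)

```text
clock: 42.57
tcp_pos: [0.6333, 0.1208, 0.1399]
ee_rot: [[-0.088, 0.996, 0.001], [0.996, 0.088, 0.0], [0.0, 0.001, -1.0]]
contact_force: [-2.0, 0.5, 5.2]
opening: 0.101
finger_force: 19.9
```

```bash
python3 - <<'E'
from plan import *
p,y=now();print(bot.get_state()["ft_torque"])
E
```

```text
t 42.5667 p [0.6333 0.1208 0.1399] yaw 1.6585 tilt [0.0008 0.0002] F [-1.9813  0.5272  5.1967] op 0.101 ff 19.9
[-0.0465  0.2629 -0.1971]
```

>>> play_rows(
  increments=[
    [0,0,0,0,0,0.019,-1],
    [0,0,0,0,0,0.019,-1],
    [0,0,0,0,0,0.019,-1],
    [0,0,0,0,0,0.019,-1],
    [0,0,0,0,0,0.019,-1],
    [0,0,0,0,0,0.019,-1],
  ],
)

```text
clock: 43.07
tcp_pos: [0.6332, 0.1207, 0.1399]
ee_rot: [[0.592, 0.806, 0.001], [0.806, -0.592, 0.0], [0.0, 0.001, -1.0]]
contact_force: [-1.3, -0.1, 4.5]
opening: 0.097
finger_force: 20.0
```

>>> play_rows(
  increments=[
    [0,0,0,0,0,0.019,-1],
    [0,0,0,0,0,0.019,-1],
    [0,0,0,0,0,0.019,-1],
    [0,0,0,0,0,0.019,-1],
    [0,0,0,0,0,0.019,-1],
    [0,0,0,0,0,0.019,-1],
  ],
)

```text
clock: 43.57
tcp_pos: [0.6335, 0.1205, 0.1399]
ee_rot: [[0.976, 0.219, 0.001], [0.219, -0.976, -0.0], [0.001, 0.0, -1.0]]
contact_force: [-0.6, -1.2, 3.9]
opening: 0.104
finger_force: 20.0
```

>>> play_rows(
  increments=[
    [0,0,0,0,0,0.019,-1],
    [0,0,0,0,0,0.019,-1],
    [0,0,0,0,0,0.019,-1],
    [0,0,0,0,0,0.019,-1],
    [0,0,0,0,0,0,-1],
    [0,0,0,0,0,0,-1],
  ],
)

```text
clock: 44.07
tcp_pos: [0.6335, 0.1203, 0.1399]
ee_rot: [[0.969, -0.245, 0.001], [-0.245, -0.969, -0.001], [0.001, 0.0, -1.0]]
contact_force: [-0.7, -1.3, 5.9]
opening: 0.103
finger_force: 20.0
```

```bash
python3 - <<'E'
from plan import *
p,y=now();print(bot.get_state()["ft_torque"])
E
```

```text
t 44.0667 p [0.6335 0.1203 0.1399] yaw -0.2478 tilt [ 0.0012 -0.0006] F [-0.6864 -1.3377  5.9436] op 0.103 ff 19.98
[-0.2821  0.2625 -0.0163]
```

>>> play_rows(
  increments=[
    [0,0,0,0,0,0.016,-1],
    [0,0,0,0,0,0.014,-1],
    [0,0,0,0,0,0,-1],
    [0,0,0,0,0,0,-1],
  ],
)

```text
clock: 44.4
tcp_pos: [0.6335, 0.1203, 0.1398]
ee_rot: [[0.906, -0.422, 0.001], [-0.422, -0.906, -0.0], [0.001, -0.0, -1.0]]
contact_force: [-0.3, -1.3, 5.6]
opening: 0.102
finger_force: 20.0
```

```bash
python3 - <<'E'
from plan import *
p,y=now();print(bot.get_state()["ft_torque"])
E
```

```text
t 44.4 p [0.6335 0.1203 0.1398] yaw -0.436 tilt [ 0.0011 -0.0004] F [-0.3477 -1.339   5.6187] op 0.102 ff 19.98
[-0.2867  0.315  -0.004 ]
```

>>> play_rows(
  increments=[
    [0,0,0,0,0,0.012,-1],
    [0,0,0,0,0,0,-1],
    [0,0,0,0,0,0,-1],
  ],
)

```text
clock: 44.65
tcp_pos: [0.6334, 0.1203, 0.1399]
ee_rot: [[0.872, -0.489, 0.001], [-0.489, -0.872, -0.0], [0.001, -0.0, -1.0]]
contact_force: [-1.2, -1.6, 7.2]
opening: 0.101
finger_force: 20.0
```

```bash
python3 - <<'E'
from plan import *
p,y=now();print(bot.get_state()["ft_torque"])
E
```

```text
t 44.65 p [0.6334 0.1203 0.1399] yaw -0.5112 tilt [ 0.001  -0.0004] F [-1.2402 -1.5577  7.2485] op 0.101 ff 19.99
[-0.2183  0.3174  0.0519]
```

>>> play_rows(
  increments=[
    [0,0,0,0,0,0.012,-1],
    [0,0,0,0,0,0,-1],
    [0,0,0,0,0,0,-1],
  ],
)

```text
clock: 44.9
tcp_pos: [0.6332, 0.1203, 0.1398]
ee_rot: [[0.833, -0.553, 0.0], [-0.553, -0.833, -0.0], [0.001, 0.0, -1.0]]
contact_force: [-1.9, -1.9, 6.1]
opening: 0.098
finger_force: 20.0
```

```bash
python3 - <<'E'
from plan import *
p,y=now();print(bot.get_state()["ft_torque"])
E
```

```text
t 44.9 p [0.6332 0.1203 0.1398] yaw -0.5864 tilt [ 0.0004 -0.0004] F [-1.9328 -1.9437  6.0822] op 0.098 ff 20.01
[-0.162   0.5931  0.091 ]
```

>>> play_rows(
  increments=[
    [0,0,0,0,0,0.014,-1],
    [0,0,0,0,0,0,-1],
    [0,0,0,0,0,0,-1],
  ],
)

```text
clock: 45.15
tcp_pos: [0.6332, 0.1203, 0.1398]
ee_rot: [[0.781, -0.624, 0.0], [-0.624, -0.781, -0.001], [0.001, 0.0, -1.0]]
contact_force: [-1.5, -2.0, 6.3]
opening: 0.102
finger_force: 20.1
```

```bash
python3 - <<'E'
from plan import *
p,y=now();print(bot.get_state()["ft_torque"])
cv2.imwrite("pics/e1.png",crop("side",220,190,300,260,8))
E
```

```text
t 45.15 p [0.6332 0.1203 0.1398] yaw -0.6739 tilt [ 0.0004 -0.0006] F [-1.5336 -1.9582  6.3193] op 0.102 ff 20.06
[-0.2132  0.5169  0.2862]
```

>>> play_rows(
  increments=[
    [0,0,0,0,0,-0.016,-1],
    [0,0,0,0,0,-0.016,-1],
    [0,0,0,0,0,-0.016,-1],
    [0,0,0,0,0,0,-1],
    [0,0,0,0,0,0,-1],
  ],
)

```text
clock: 45.62
tcp_pos: [0.6335, 0.1204, 0.1399]
ee_rot: [[0.931, -0.364, 0.001], [-0.364, -0.931, 0.0], [0.001, -0.001, -1.0]]
contact_force: [-1.8, -1.2, 6.3]
opening: 0.1
finger_force: 20.0
```

```bash
python3 - <<'E'
from plan import *
p,y=now();print(bot.get_state()["ft_torque"])
E
```

```text
t 45.6167 p [0.6335 0.1204 0.1399] yaw -0.3724 tilt [0.0011 0.0002] F [-1.8492 -1.1799  6.2955] op 0.1 ff 20.0
[-0.1483  0.2526  0.042 ]
```

>>> play_rows(
  increments=[
    [0,0,-0.2,0,0,0,-1],
    [0,0,-0.3,0,0,0,-1],
    [0,0,-0.4,0,0,0,-1],
    [0,0,-0.5,0,0,0,-1],
    [0,0,-0.6,0,0,0,-1],
    [0,0,-0.8,0,0,0,-1],
    [0,0,0,0,0,0,-1],
  ],
)

```text
clock: 46.2
tcp_pos: [0.6354, 0.1213, 0.2144]
ee_rot: [[0.93, -0.367, 0.007], [-0.367, -0.93, 0.002], [0.006, -0.004, -1.0]]
contact_force: [0.6, 0.0, -1.3]
opening: 0.106
finger_force: 20.0
```

```bash
python3 - <<'E'
from plan import *
p,y=now();print(bot.get_state()["ft_torque"]);turn(y,.515);go(p,.515,[.4283,.3077,.2],[.4283,.3077,.12])
cv2.imwrite("pics/e2.png",hst(crop("top",215,200,255,235,8),crop("side",220,180,300,260,6)))
E
```

```text
t 46.2 p [0.6354 0.1213 0.2144] yaw -0.3763 tilt [0.0072 0.0019] F [ 0.5889  0.0016 -1.2538] op 0.106 ff 19.99
[ 0.0737 -0.1011  0.0416]
turn rows 8 each z -0.01773
to [0.4283, 0.3077, 0.2] rows 11 each [-0.3217 -0.9608  0.0523]
to [0.4283, 0.3077, 0.12] rows 4 each [0.  0.  0.8]
```

View pics/e2.png

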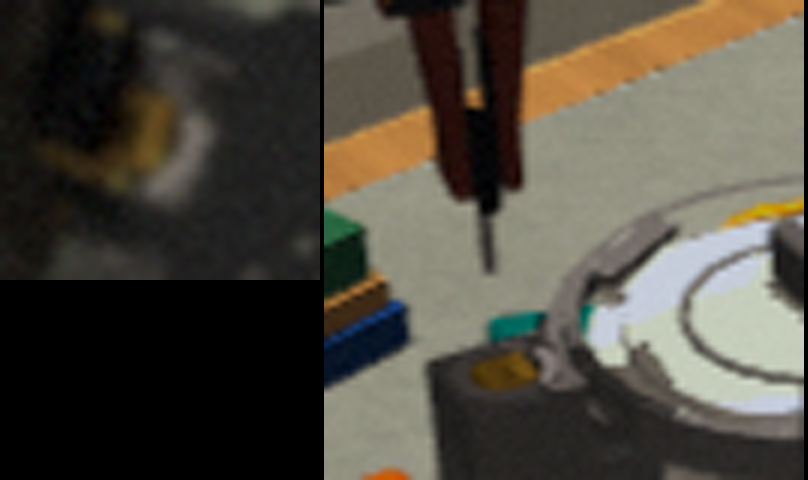

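>>> play_rows(
  increments=[
    [0,0,0,0,0,-0.0177,-1],
    [0,0,0,0,0,-0.0177,-1],
    [0,0,0,0,0,-0.0177,-1],
    [0,0,0,0,0,-0.0177,-1],
    [0,0,0,0,0,-0.0177,-1],
    [0,0,0,0,0,-0.0177,-1],
    [0,0,0,0,0,-0.0177,-1],
    [0,0,0,0,0,-0.0177,-1],
  ],
)

```text
clock: 46.97
tcp_pos: [0.6323, 0.1203, 0.2079]
ee_rot: [[0.868, 0.496, -0.002], [0.496, -0.868, -0.001], [-0.002, -0.001, -1.0]]
contact_force: [0.0, -0.0, -0.2]
opening: 0.1
finger_force: 20.0
```

>>> play_rows(
  increments=[
    [-0.32,-0.96,0,0,0,0,-1],
    [-0.32,-0.96,0,0,0,0,-1],
    [-0.32,-0.96,0,0,0,0,-1],
    [-0.32,-0.96,0,0,0,0,-1],
    [-0.32,-0.96,0,0,0,0,-1],
    [-0.32,-0.96,0,0,0,0,-1],
  ],
)

```text
clock: 47.47
tcp_pos: [0.5189, 0.2228, 0.2081]
ee_rot: [[0.871, 0.491, -0.002], [0.491, -0.871, -0.001], [-0.002, -0.0, -1.0]]
contact_force: [0.5, -0.8, -0.6]
opening: 0.1
finger_force: 20.0
```

>>> play_rows(
  increments=[
    [-0.32,-0.96,0,0,0,0,-1],
    [-0.32,-0.96,0,0,0,0,-1],
    [-0.32,-0.96,0,0,0,0,-1],
    [-0.32,-0.96,0,0,0,0,-1],
    [-0.32,-0.96,0,0,0,0,-1],
    [0,0,0,0,0,0,-1],
    [0,0,0,0,0,0,-1],
    [0,0,0,0,0,0,-1],
  ],
)

```text
clock: 48.13
tcp_pos: [0.4271, 0.3066, 0.2086]
ee_rot: [[0.872, 0.49, -0.0], [0.49, -0.872, -0.001], [-0.001, 0.001, -1.0]]
contact_force: [1.0, -0.1, -1.0]
opening: 0.106
finger_force: 20.0
```

```bash
python3 - <<'E'
from plan import *
p,y=now();go(p,y,[.4283,.3077,.12])
a=cv2.imread("pics/top0.png").astype(int);b=cam("top")["color"][:,:,::-1].astype(int)
print("keyway before/now"); 
for i in(a,b): print(i[209:223,224:239].sum(2))
E
```

```text
t 48.1333 p [0.4271 0.3066 0.2086] yaw 0.5124 tilt [-0.0005 -0.0011] F [ 1.0017 -0.0794 -1.006 ] op 0.106 ff 19.99
to [0.4283, 0.3077, 0.12] rows 4 each [ 0.016  -0.0041  0.8857]
keyway before/now
[[330 348 336 320 291 242 227 211 225 261 295 338 340 335 289]
 [338 324 294 267 246 218 199 193 185 199 240 296 335 336 317]
 [333 274 243 260 263 263 251 254 244 230 232 273 310 337 339]
 [293 217 206 264 282 278 263 269 261 280 275 279 288 327 337]
 [250 192 216 269 287 261 213 208 243 270 289 278 273 288 334]
 [224 173 232 275 288 244 172 153 198 259 303 275 239 259 324]
 [201 181 235 287 275 218 152 126 184 267 290 254 209 224 307]
 [212 199 242 284 273 193 125 134 208 269 276 240 174 222 310]
 [234 226 266 285 259 186 142 161 228 284 274 217 181 230 307]
 [277 272 291 288 257 206 179 199 255 279 276 208 195 260 329]
 [319 289 275 270 247 242 250 260 283 292 256 221 233 300 337]
 [337 299 250 223 222 227 236 257 261 272 271 255 302 336 337]
 [335 335 304 257 214 212 202 218 238 258 276 309 345 343 313]
 [339 349 340 313 275 270 254 265 273 296 318 336 344 322 277]]
[[358 370 351 333 30
[... 162 characters left out ...]
4 351]
 [309 229 223 265 290 295 280 275 285 293 285 289 311 336 369]
 [274 198 224 284 298 272 240 218 252 285 305 294 278 310 355]
 [229 173 241 299 298 236 190 162 211 265 303 291 242 269 331]
 [224 192 250 298 289 227 158 127 198 269 295 270 216 245 317]
 [227 201 261 300 280 199 124 134 209 283 285 239 193 226 320]
 [258 234 273 293 267 198 147 156 238 292 278 226 180 238 326]
 [293 273 297 299 265 220 188 210 269 301 288 217 204 266 335]
 [330 297 297 280 269 254 250 275 282 302 279 234 237 312 350]
 [349 318 273 235 238 227 250 266 276 279 282 272 318 351 357]
 [366 347 315 259 227 214 211 229 251 270 289 322 358 356 337]
 [349 374 362 340 308 281 269 267 296 306 333 365 349 333 303]]
```

>>> play_rows(
  increments=[
    [0.04,-0.02,1,0,0,0,-1],
    [0,0,1,0,0,0,-1],
    [0,0,1,0,0,0,-1],
    [0,0,0.8,0,0,0,-1],
    [0,0,0.5,0,0,0,-1],
    [0,0,0,0,0,0,-1],
    [0,0,0,0,0,0,-1],
    [0,0,0,0,0,0,-1],
  ],
)

```text
clock: 48.85
tcp_pos: [0.4285, 0.3082, 0.1023]
ee_rot: [[0.872, 0.489, 0.001], [0.489, -0.872, 0.001], [0.001, -0.0, -1.0]]
contact_force: [-0.1, 0.6, -1.0]
opening: 0.103
finger_force: 20.0
```

```bash
python3 - <<'E'
from plan import *
p,y=now();go(p,y,[.4282,.3075,.06])
E
```

```text
t 48.85 p [0.4285 0.3082 0.1023] yaw 0.5115 tilt [0.0009 0.0005] F [-0.0815  0.5701 -0.9956] op 0.103 ff 19.99
to [0.4282, 0.3075, 0.06] rows 2 each [-0.0117  0.0105  0.8469]
```

>>> play_rows(
  increments=[
    [-0.02,0.02,0.3,0,0,0,-1],
    [0,0,0.3,0,0,0,-1],
    [0,0,0.2,0,0,0,-1],
    [0,0,0,0,0,0,-1],
  ],
)

```text
clock: 49.18
tcp_pos: [0.4267, 0.307, 0.0806]
ee_rot: [[0.871, 0.491, -0.001], [0.491, -0.871, -0.001], [-0.002, 0.0, -1.0]]
contact_force: [0.1, 0.6, 0.7]
opening: 0.104
finger_force: 20.0
```

>>> play_rows(
  increments=[
    [0,0,0.25,0,0,0,-1],
    [0,0,0.25,0,0,0,-1],
    [0,0,0.2,0,0,0,-1],
    [0,0,0,0,0,0,-1],
  ],
)

```text
clock: 49.52
tcp_pos: [0.4267, 0.3072, 0.0629]
ee_rot: [[0.871, 0.491, -0.001], [0.491, -0.871, -0.001], [-0.002, 0.0, -1.0]]
contact_force: [0.2, -0.6, 0.2]
opening: 0.103
finger_force: 20.0
```

```bash
python3 - <<'E'
from plan import *
p,y=now()
E
```

```text
t 49.5167 p [0.4267 0.3072 0.0629] yaw 0.5128 tilt [-0.0015 -0.0012] F [ 0.1566 -0.5957  0.2033] op 0.103 ff 19.99
```

>>> play_rows(
  increments=[
    [0,0,0.08,0,0,0,-1],
    [0,0,0.07,0,0,0,-1],
    [0,0,0,0,0,0,-1],
    [0,0,0,0,0,0,-1],
  ],
)

```text
clock: 49.85
tcp_pos: [0.4273, 0.3077, 0.0605]
ee_rot: [[0.871, 0.49, 0.0], [0.49, -0.871, 0.0], [0.0, 0.0, -1.0]]
contact_force: [-0.5, -0.2, -0.6]
opening: 0.103
finger_force: 20.0
```

```bash
python3 - <<'E'
from plan import *
p,y=now()
E
```

```text
t 49.85 p [0.4273 0.3077 0.0605] yaw 0.5126 tilt [0.0001 0.0001] F [-0.491  -0.1641 -0.6445] op 0.103 ff 19.99
```

Nearly seated; a last millimetre, then release and retreat.

>>> play_rows(
  increments=[
    [0,0,0.06,0,0,0,-1],
    [0,0,0,0,0,0,-1],
    [0,0,0,0,0,0,-0.5],
    [0,0,0,0,0,0,-0.4],
    [0,0,0,0,0,0,-0.4],
    [0,0,0,0,0,0,-0.3],
    [0,0,0,0,0,0,-0.3],
  ],
)

```text
clock: 50.43
tcp_pos: [0.4272, 0.3076, 0.0588]
ee_rot: [[0.871, 0.49, -0.0], [0.49, -0.871, -0.0], [-0.0, 0.0, -1.0]]
contact_force: [0.0, 0.3, -0.6]
opening: 0.351
finger_force: 0.0
```

>>> play_rows(
  increments=[
    [0,0,-0.4,0,0,0,-0.2],
    [0,0,-0.8,0,0,0,-0.2],
    [0,0,-1,0,0,0,0],
    [0,0,-1,0,0,0,0],
    [0,0,-1,0,0,0,0],
    [0,0,-1,0,0,0,0],
    [0,0,-1,0,0,0,0],
  ],
)

```text
clock: 51.02
tcp_pos: [0.427, 0.3076, 0.2159]
ee_rot: [[0.871, 0.491, 0.0], [0.491, -0.871, 0.0], [0.0, -0.0, -1.0]]
contact_force: [0.6, 0.7, -0.1]
opening: 0.501
finger_force: 0.0
```

>>> play_rows(
  increments=[
    [1,-0.5,0,0,0,0,0],
    [1,-0.5,0,0,0,0,0],
    [1,-0.5,0,0,0,0,0],
    [1,-0.5,0,0,0,0,0],
    [1,-0.5,0,0,0,0,0],
    [1,-0.5,0,0,0,0,0],
    [0,0,0,0,0,0,0],
    [0,0,0,0,0,0,0],
  ],
)

```text
clock: 51.68
tcp_pos: [0.5209, 0.4475, 0.2138]
ee_rot: [[0.871, 0.491, -0.001], [0.491, -0.871, 0.0], [-0.001, -0.001, -1.0]]
contact_force: [-1.0, 0.1, -0.6]
opening: 0.501
finger_force: 0.0
```

```bash
python3 - <<'E'
from plan import *
from fit import *
p,y=now()
im=cam("top")["color"].astype(int); sd=cam("side")["color"].astype(int)
for nm,c in(("top0","top"),("side0","side")):
    a=cv2.imread(f"pics/{nm}.png").astype(int);b=cam(c)["color"][:,:,::-1].astype(int)
    bx={"top":{"key":(141,300,160,320),"canister":(240,180,350,285),"lever":(253,258,268,280)},"side":{"key":(225,340,250,366),"canister":(235,205,350,290)}}[c]
    for k,(u0,v0,u1,v1) in bx.items():
        d=np.abs(a-b)[v0:v1,u0:u1].sum(2);print(c,k,"meandiff",d.mean().round(1),"share>120",(d>120).mean().round(3))
ks=np.zeros((480,640),np.float32);ks[343:366,225:250]=(sd.sum(2)<130)[343:366,225:250]
a=cv2.imread("pics/side0.png").astype(int).sum(2)
k0=np.zeros_like(ks);k0[343:366,225:250]=(a<130)[343:366,225:250]
for k in(k0,ks): v,u=np.nonzero(k);print("dark key",len(u),u.mean(),v.mean(),v.min(),v.max())
for c in("top","side"): print(c,[(np.round(d["centre"]).tolist(),round(d["confidence"],2)) for d in bot.search_frame(c,"screw0")])
E
```

```text
t 51.6833 p [0.5209 0.4475 0.2138] yaw 0.5137 tilt [-0.001   0.0004] F [-0.9769  0.0702 -0.5664] op 0.501 ff 0.0
top key meandiff 67.8 share>120 0.218
top canister meandiff 14.0 share>120 0.0
top lever meandiff 19.7 share>120 0.0
side key meandiff 59.4 share>120 0.232
side canister meandiff 38.4 share>120 0.016
dark key 208 236.1346153846154 354.14903846153845 346 362
dark key 215 235.66046511627906 354.8232558139535 346 363
top []
side [([300.0, 250.0], 0.17)]
```

```bash
python3 -c "
from bench import bot
print(bot.sign_off())"
```

```text
the job is handed in; nothing more can be done
None
```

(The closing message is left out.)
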